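Check the kettle and warmed glasses, then sugar the tea glasses

ROBOT

A 6-joint arm with a two-finger parallel gripper is mounted at the origin on the work surface. World frame = base frame: x ahead of the robot, y to its left, z up, the work surface at z = 0. Lengths are in m, angles in rad, forces in N, time in s.
With the tool pointing down it reaches from about 0.35 to 0.875 m from the base axis. Payload 4.2 kg.
Tool frame: the origin (TCP) lies midway between the tips of the shut fingers; the grasp point (between the pads) lies 19 mm behind it; z points along the fingers, y is the line along which they close (so a half turn about z gives the same grasp; the last joint's range is limited). The gripper opens to 87 mm and grips with 3 to 60 N. Pads are 19 mm wide; open, the fingers measure 117 mm over their backs; the gripper's body (75 mm by 190 mm) begins 51 mm behind the grasp point.
Start: joints at [-0.94, 0.385, 0.008, 0, -1.194, -0.259], TCP at [0.227, -0.582, 0.223] pointing down, gripper open.
Joint ranges: [-3.14, 3.14], [-1.21, 2.06], [-1.07, 1.41], [-3.16, 2.05], [-2.99, -0.16], [-3.1, 3.1]. Speed limits (rad/s): [2.79, 2.79, 3.14, 3.14, 3.14, 3.14].

INTERFACE

Orientations are given as [roll, pitch, yaw] about the fixed x, y, z axes, in that order (R = Rz(yaw) Ry(pitch) Rx(roll)).
In Python, from bench import arm, cams, spotter gives the robot as it stands.
- The arm moves only by the tool step_arm, never from a script. Its argument "moves" is a list that holds one entry, the list of rows, each a list of 7 numbers: the turn, a rotation vector about the tool's x, y, z as a fraction of full scale, then the shift along the tool's x, y, z as a fraction of full scale, then the closure, from 0 (fully open) to 1 (shut). A call has 1 to 5 rows; each row shifts and turns the commanded pose from where the row before left it, along the tool's axes as they then stand; what a row does not reach is not made up. Full scale, the value 1, is 120 mm for a shift and pi rad for a turn. A row lasts 1/12 s, in which the tool goes at most 41.7 mm and 7.16 degrees, less where a joint would pass 70% of its speed; a pose out of reach is approached as far as the arm can. A call with a number of a shift or a turn outside -1 to 1 is refused whole. A call with a gripper value outside its range is refused whole. The fingers move at their own pace and stop on an object; "force" is the grip in N (left out, the last holds). Time passes only in rows, so rows that do not move let the fingers close. It gives the time, the measured TCP pose, the force, the opening and the grip force at its end, in the units of the state.
- arm.observe(): the state, without advancing time (a new reading comes with each control period).
- cams.snapshot(name): name is "side" or "top" or "wrist"; returns the picture (420x560x3 uint8, blue, green, red); there is no depth.
- cams.calibration(name): a dict with "fx", "fy", "cx", "cy" (pixels), "R" (3x3) and "t" (3): a world point X has camera coordinates R X + t. Camera axes: x right, y down, z forward; pixel columns grow to the right and rows downward; lengths in m; the calibration is good to about 2 mm. A picture is of the moment at which its call begins: read the wrist's pose just before it. calibration takes no time and is no camera call; for the wrist camera it gives the pose at the moment of the call.
- arm.close_job(): hands the job in; it is judged then, once.
Trained networks look in the newest picture that a camera, given by its name, has taken for a name from the list of things; names that differ only in an ending like _2 or _b are one class to them, and where a whole thing is asked for, a point or a joint stands for the part that bears it (a point fixed in the world has none). Each returns a list of dicts, best first, with "confidence" (0 to 1); they miss things now and then, are a little off and sometimes report something else, mostly with a low value. They report only what shows in the picture. A call takes as long as a camera call. They do not tell look-alikes from the thing itself.
- spotter.find_in(thing, camera): "xyz" ([x, y, z] in m, in the coordinates of the camera as it stood for that picture, good to about 4 mm: the middle of the surface that is visible of it).
- spotter.silhouettes(thing, camera): "mask" (420x560 bool, what is visible of it).
- spotter.mark_of(thing, camera): "xyz" ([x, y, z] in m, in the coordinates of the camera as it stood for that picture, good to about 4 mm: a listed point, or the origin of a listed thing).
The state is a dict: "clock": time; "joint_pos": joint angles; "joint_vel": joint speeds; "tau": joint torques, N m; "ee_pos": TCP position; "eef_rot": TCP orientation; "force": force on the tool from outside, world axes, zero at the start; "moment": the same for the moment, N m; "grip_width": opening from 0.0 (shut) to 1.0 (fully open); "gripper_force": force on a finger pad.
Only numpy, scipy, OpenCV 4.12 (cv2) and the standard library are available. Lean on these libraries where they do the work, as an engineer would, in place of code of your own. Each camera call takes 0.05 s, during which the arm holds its last target. There are 200 camera calls.

TASK

Get the tea ready for pouring: press the kettle's lid lever to swing the lid fully open, take the spot thermometer from its stand and, from about a hand's breadth (80 mm) away, keep it aimed without wavering for a good two seconds at the centre of the kettle's mouth and then of the mouth of each tea glass on the tray, from left (+y, the kettle's side) to right. Stand the thermometer back in its stand, stem down and head resting on the rim, shut the kettle lid, and put exactly one sugar lump from the divided box into each glass, leaving spare lumps in the box. Leave the glasses upright where they stand, do not push them, and leave the other things alone.

Things in the scene. Friction and masses are not known exactly. Their poses are not given: they have to be found in the camera images.
- lid (a joint): angle of the kettle's hinged round lid, rad: 0 shut, grows as it opens to its stop at 1.15 (fully open is over 1.0; shut is under 0.08); a friction hinge (about 0.1 N m) leaves it at whatever angle it is let go. The lid is a disc 114 mm across and 5 mm thick, its far edge 117 mm from the hinge, with a knob of 8 mm radius in the middle; pushed over and down on its upper face it shuts
- kettle_mouth (a point): centre of the kettle's round mouth, inner diameter about 106 mm, 162 mm above the board; axes are the kettle's: z up, y towards the lid's hinge and thumb lever, spout to +x, handle to -x (spout and handle stay lower than the mouth, reaching 136 and 130 mm from the axis). Blue enamel kettle, largest diameter 170 mm, on a low black turntable base, fixed to the board
- lid_hinge (a point): middle of the lid's hinge, on the kettle's rim 60 mm from the mouth's centre and 6 mm above it; hinge line along the kettle's x; axes are the kettle's
- lever_tip (a point): outer end of the steel thumb lever on the lid (26 mm wide, 4 mm thick): a straight paddle that runs 60 mm from the hinge, away from the lid, rising 35 degrees while the lid is shut. It turns with the lid: pressed down by about 4 N it goes to 31 degrees below level and the lid stands open at 66 degrees
- thermo_head (a point): centre of the head of the white spot thermometer, a block 50 (x) x 36 (y) x 36 (z) mm with a green window on top; below it a square stem, 20 x 20 mm, 55 mm long, hangs down -z; the black nose (20 mm diameter) juts from the front (+x) face and slants 45 degrees down. About 130 g. The head is the place to grip, across its y. It starts in its stand, stem down, head resting on the stand's rim
- thermo_eye (a point): eye of the thermometer at the tip of its nose: 46 mm ahead (+x) of the head's centre and 25 mm below it. Its own x axis is the line of sight, 45 degrees below the head's x axis; its y is the head's y. An aim is good when the target's point lies on the line of sight within 14 mm across, 40 to 130 mm from the eye
- thermo: the thermometer as a whole; origin at the centre of the head's underside, axes as the head's
- stand_rim (a point): centre of the mouth of the grey thermometer stand, 72 mm above the board (fixed). Square socket 25 x 25 mm inside, 31 x 31 mm outside, 60 mm deep, on a foot 90 x 70 mm; axes as the thermometer's when it stands in it
- glass1_mouth (a point): centre of the mouth of tea glass 1, counted from the left (+y) in the row, about 100 mm apart, on the fixed black tray (200 x 440 mm, lip 12 mm high); may be absent. Clear glass, 90 mm high, mouth 56 mm across inside, 62 outside, inner floor 81 mm below the mouth, in a steel wire holder 68 mm in diameter; loose, 220 g
- glass2_mouth (a point): centre of the mouth of tea glass 2, counted from the left (+y) in the row, about 100 mm apart, on the fixed black tray (200 x 440 mm, lip 12 mm high); may be absent. Clear glass, 90 mm high, mouth 56 mm across inside, 62 outside, inner floor 81 mm below the mouth, in a steel wire holder 68 mm in diameter; loose, 220 g
- glass3_mouth (a point): centre of the mouth of tea glass 3, counted from the left (+y) in the row, about 100 mm apart, on the fixed black tray (200 x 440 mm, lip 12 mm high); may be absent. Clear glass, 90 mm high, mouth 56 mm across inside, 62 outside, inner floor 81 mm below the mouth, in a steel wire holder 68 mm in diameter; loose, 220 g
- glass4_mouth (a point): centre of the mouth of tea glass 4, counted from the left (+y) in the row, about 100 mm apart, on the fixed black tray (200 x 440 mm, lip 12 mm high); may be absent. Clear glass, 90 mm high, mouth 56 mm across inside, 62 outside, inner floor 81 mm below the mouth, in a steel wire holder 68 mm in diameter; loose, 220 g
- sugarbox: open wooden box, fixed, 192 (x) x 152 (y) x 24 mm high, walls and floor 4 mm, divided by a cross into four compartments 90 (x) x 70 (y) mm, one sugar lump in each; origin at the centre of the underside
- lump1_c (a point): centre of a white sugar lump, an 18 mm cube of 10 g, lying in a compartment of the box
- lump2_c (a point): centre of a white sugar lump, an 18 mm cube of 10 g, lying in a compartment of the box
- lump3_c (a point): centre of a white sugar lump, an 18 mm cube of 10 g, lying in a compartment of the box
- lump4_c (a point): centre of a white sugar lump, an 18 mm cube of 10 g, lying in a compartment of the box
- bowl: small white ceramic bowl, diameter 76, height 36 mm, loose, not needed; origin at the underside
- shaker: salt shaker with a steel cap, diameter 34, height 60 mm, loose, not needed; origin at the underside
There are look-alikes about, which are no part of the job. What is shaped like the part that bears glass2_mouth but purple is not meant. Several things have the shape of the sugarbox; the one meant has the colours described above.

How it is judged:
On the way, in this order (a step that is already met when the one before it is completed fails the run):
1. the kettle lid is swung fully open (value of joint lid above 1 rad), for 0.2 s.
2. the thermometer is kept aimed at the centre of the open kettle mouth from 40 to 130 mm, for two seconds (x of kettle_mouth in the frame of thermo_eye between 0.04 and 0.13 m and y of kettle_mouth in the frame of thermo_eye between -0.014 and 0.014 m and z of kettle_mouth in the frame of thermo_eye between -0.014 and 0.014 m and value of joint lid above 0.95 rad), for 2 s.
3. the thermometer is kept aimed at the centre of the mouth of glass 1 (counted from the left) from 40 to 130 mm, for two seconds (x of glass1_mouth in the frame of thermo_eye between 0.04 and 0.13 m and y of glass1_mouth in the frame of thermo_eye between -0.014 and 0.014 m and z of glass1_mouth in the frame of thermo_eye between -0.014 and 0.014 m), for 2 s.
4. the thermometer is kept aimed at the centre of the mouth of glass 2 (counted from the left) from 40 to 130 mm, for two seconds (x of glass2_mouth in the frame of thermo_eye between 0.04 and 0.13 m and y of glass2_mouth in the frame of thermo_eye between -0.014 and 0.014 m and z of glass2_mouth in the frame of thermo_eye between -0.014 and 0.014 m), for 2 s.
5. the thermometer is kept aimed at the centre of the mouth of glass 3 (counted from the left) from 40 to 130 mm, for two seconds (x of glass3_mouth in the frame of thermo_eye between 0.04 and 0.13 m and y of glass3_mouth in the frame of thermo_eye between -0.014 and 0.014 m and z of glass3_mouth in the frame of thermo_eye between -0.014 and 0.014 m), for 2 s.
6. the thermometer is kept aimed at the centre of the mouth of glass 4 (counted from the left) from 40 to 130 mm, for two seconds (x of glass4_mouth in the frame of thermo_eye between 0.04 and 0.13 m and y of glass4_mouth in the frame of thermo_eye between -0.014 and 0.014 m and z of glass4_mouth in the frame of thermo_eye between -0.014 and 0.014 m), for 2 s.
At the end, for the whole second after the job is handed in: Lid under 0.08 rad; thermometer in its stand, tilt under 0.1 rad, within 8 mm of centre, head on the rim; each glass present upright (0.12 rad), within 70 mm of its start and holding exactly one lump; all other lumps in the box; at rest (value of joint lid below 0.08 rad and z of thermo_head in the frame of stand_rim between 0.012 and 0.024 m and horizontal distance between thermo_head and stand_rim below 0.008 m and angle between thermo's own z axis and vertical below 0.1 rad and distance between any of lump1_c, lump2_c, lump3_c, lump4_c and glass1_mouth below 0.08 m and angle between each of glass1_mouth, glass2_mouth, glass3_mouth, glass4_mouth's own z axis and vertical below 0.12 rad and distance of each of glass1_mouth, glass2_mouth, glass3_mouth, glass4_mouth from where it was at the start of the episode below 0.07 m and distance between any of lump1_c, lump2_c, lump3_c, lump4_c and glass2_mouth below 0.08 m and distance between any of lump1_c, lump2_c, lump3_c, lump4_c and glass3_mouth below 0.08 m and distance between any of lump1_c, lump2_c, lump3_c, lump4_c and glass4_mouth below 0.08 m and (distance between lump2_c and lump1_c above 0.045 m or height (world z) of lump2_c below 0.018 m) and (distance between lump3_c and lump1_c above 0.045 m or height (world z) of lump3_c below 0.018 m) and (distance between lump3_c and lump2_c above 0.045 m or height (world z) of lump3_c below 0.018 m) and (distance between lump4_c and lump1_c above 0.045 m or height (world z) of lump4_c below 0.018 m) and (distance between lump4_c and lump2_c above 0.045 m or height (world z) of lump4_c below 0.018 m) and (distance between lump4_c and lump3_c above 0.045 m or height (world z) of lump4_c below 0.018 m) and ((x of lump1_c in the frame of sugarbox between -0.092 and 0.092 m and y of lump1_c in the frame of sugarbox between -0.072 and 0.072 m and z of lump1_c in the frame of sugarbox between 0 and 0.03 m) or distance between lump1_c and glass1_mouth below 0.08 m or distance between lump1_c and glass2_mouth below 0.08 m or distance between lump1_c and glass3_mouth below 0.08 m or distance between lump1_c and glass4_mouth below 0.08 m) and ((x of lump2_c in the frame of sugarbox between -0.092 and 0.092 m and y of lump2_c in the frame of sugarbox between -0.072 and 0.072 m and z of lump2_c in the frame of sugarbox between 0 and 0.03 m) or distance between lump2_c and glass1_mouth below 0.08 m or distance between lump2_c and glass2_mouth below 0.08 m or distance between lump2_c and glass3_mouth below 0.08 m or distance between lump2_c and glass4_mouth below 0.08 m) and ((x of lump3_c in the frame of sugarbox between -0.092 and 0.092 m and y of lump3_c in the frame of sugarbox between -0.072 and 0.072 m and z of lump3_c in the frame of sugarbox between 0 and 0.03 m) or distance between lump3_c and glass1_mouth below 0.08 m or distance between lump3_c and glass2_mouth below 0.08 m or distance between lump3_c and glass3_mouth below 0.08 m or distance between lump3_c and glass4_mouth below 0.08 m) and ((x of lump4_c in the frame of sugarbox between -0.092 and 0.092 m and y of lump4_c in the frame of sugarbox between -0.072 and 0.072 m and z of lump4_c in the frame of sugarbox between 0 and 0.03 m) or distance between lump4_c and glass1_mouth below 0.08 m or distance between lump4_c and glass2_mouth below 0.08 m or distance between lump4_c and glass3_mouth below 0.08 m or distance between lump4_c and glass4_mouth below 0.08 m) and linear speed of thermo below 0.02 m/s); the robot touches nothing.
It fails at once if a bystander (bowl, shaker, tin, jar, spoon) shifted by more than 30 mm (distance of any of bowl, shaker, teatin, cardamom, spoon from where it was at the start of the episode above 0.03 m).
It fails at once if a glass hit or pushed by robot or thermometer with more than 10 N (contact force between any of the fingers, the arm, thermo and glass1 above 10 N or contact force between any of the fingers, the arm, thermo and glass2 above 10 N or contact force between any of the fingers, the arm, thermo and glass3 above 10 N or contact force between any of the fingers, the arm, thermo and glass4 above 10 N).
It fails at once if a glass tipped over (angle between any of glass1_mouth, glass2_mouth, glass3_mouth, glass4_mouth's own z axis and vertical above 0.8 rad).
Of glass1, glass2, glass3, glass4 only 2 to 4 are there at a start; the rules pass over those that are not, and their reading is None.
At some moment in a run one of glass1, glass2, glass3, glass4 may be knocked a few centimetres aside while the robot is not near it.
It also fails if it takes over 210 s, if anything falls off the work surface, if the arm or the gripper's body presses on something with over 40 N, if the wrist force passes 120 N, or if a joint passes its speed limit or range.

## Working session

There is one attempt and no reset: what is moved stays moved. The work goes in short steps, Python scripts to look and compute and a tool call to move; the robot and the scene stay as the last step left them, time stands still between calls to the robot, and variables do not carry over. Pictures are saved under pics/ and viewed, at most 14 in all, crops included, and the job is handed in when it is done.

Besides the shell and the picture viewer there is one more tool, called after "Call:" as name(argument=value, ...) on one line, values as JSON. step_arm: Moves the arm, as the interface text tells. Its arguments: {"type":"object","properties":{"moves":{"type":"array"},"force":{"type":"number"}},"required":["moves"]}

```bash
mkdir -p pics; cat > h.py <<'E'
import numpy as np, cv2, json
from scipy.spatial.transform import Rotation as Ro
from bench import arm, cams, spotter
def cal(n):
    c=cams.calibration(n); return c,np.array(c["R"]),np.array(c["t"])
def snap(n,f=None):
    c=cal(n); im=cams.snapshot(n)
    if f: cv2.imwrite('pics/'+f,im)
    return im,c
def w(xyz,c): return c[1].T@(np.array(xyz)-c[2])
def px(X,c):
    p=c[1]@np.array(X)+c[2]; return (c[0]['fx']*p[0]/p[2]+c[0]['cx'],c[0]['fy']*p[1]/p[2]+c[0]['cy'])
def ray(u,v,z,c):
    d=c[1].T@np.array([(u-c[0]['cx'])/c[0]['fx'],(v-c[0]['cy'])/c[0]['fy'],1]); o=-c[1].T@c[2]
    return o+d*(z-o[2])/d[2]
def marks(n,cam,c,k=5,fn='mark_of'):
    for r in getattr(spotter,fn)(n,cam)[:k]:
        X=w(r['xyz'],c); print(n,cam,round(r['confidence'],2),X.round(3),np.round(px(X,c),0))
E
python3 - <<'E'
from h import *
for cam in ('top','side'):
    im,c=snap(cam,cam+'0.png')
    print(cam,(-c[1].T@c[2]).round(3),c[0]['fx'])
    for n in ['kettle_mouth','lid_hinge','lever_tip','thermo_head','thermo_eye','stand_rim','glass1_mouth','sugarbox','lump1_c','bowl','shaker']:
        marks(n,cam,c)
print(arm.observe())
E
```

```text
top [0.407 0.009 1.364] 434.3961778079574
kettle_mouth top 0.6 [0.503 0.323 0.162] [173. 197.]
lid_hinge top 0.88 [0.505 0.386 0.167] [150. 196.]
lever_tip top 0.85 [0.507 0.435 0.199] [128. 194.]
thermo_head top 0.58 [ 0.454 -0.023  0.091] [297. 215.]
thermo_eye top 0.65 [ 0.494 -0.017  0.064] [294. 202.]
stand_rim top 0.88 [ 0.451 -0.029  0.072] [299. 216.]
glass1_mouth top 0.59 [0.622 0.139 0.097] [242. 158.]
glass1_mouth top 0.22 [0.505 0.323 0.166] [172. 196.]
sugarbox top 0.8 [ 0.504 -0.361  0.001] [404. 200.]
sugarbox top 0.64 [ 0.203 -0.276 -0.004] [377. 297.]
sugarbox top 0.64 [ 0.557 -0.391  0.014] [414. 183.]
lump1_c top 0.73 [0.506 0.384 0.168] [150. 195.]
lump1_c top 0.54 [ 0.553 -0.323  0.017] [393. 184.]
bowl top 0.73 [ 0.429 -0.191 -0.002] [350. 224.]
bowl top 0.46 [ 0.609 -0.057  0.095] [308. 162.]
bowl top 0.42 [ 0.558 -0.39   0.015] [414. 183.]
bowl top 0.38 [ 0.449 -0.027  0.073] [298. 217.]
shaker top 0.61 [ 0.608 -0.057  0.093] [308. 163.]
shaker top 0.42 [0.434 0.208 0.002] [222. 223.]
side [-0.071 -0.574  0.676] 409.00735893533545
kettle_mouth side 0.73 [0.506
[... 809 characters left out ...]
15 -0.002] [219. 230.]
{'clock': 1.2, 'joint_pos': array([-9.40392936e-01,  3.84653635e-01,  7.92380150e-03,  1.39415957e-05,
       -1.19398850e+00, -2.58575378e-01]), 'joint_vel': array([-0.00067976, -0.0003475 ,  0.00056486, -0.00208672, -0.0016396 ,
       -0.00081813]), 'tau': array([-5.37739143e-04, -3.90473700e+01,  1.87619126e+01,  4.22434285e+00,
        1.54840172e-02, -1.06230937e-05]), 'ee_pos': array([ 0.22708018, -0.58228008,  0.2225895 ]), 'eef_rot': array([-3.14151394e+00,  7.40980853e-06, -2.76975951e+00]), 'force': array([-0.38065662,  0.15227586,  0.38685102]), 'moment': array([ 0.03933473,  0.00922961, -0.00572999]), 'gripper_force': 0.0, 'grip_width': 1.0007822552684136}
```

```bash
python3 -c "
import cv2;print(cv2.imread('pics/top0.png').shape)"
```

```text
(420, 560, 3)
```

View pics/top0.png

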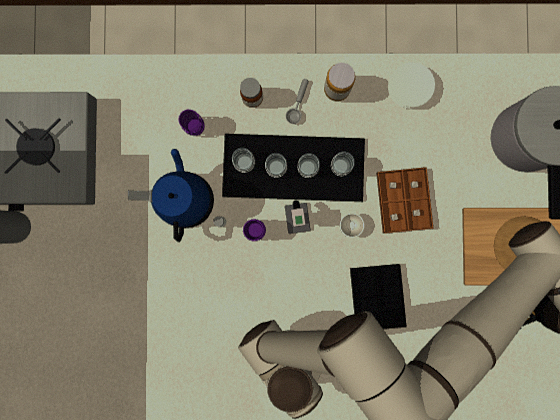

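View pics/side0.png

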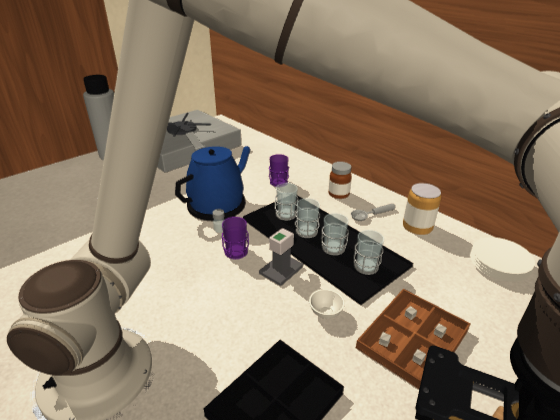

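Top view: kettle at px (180,198) with its lever at (135,195). Four glasses stand at (243,160), (276,165), (308,165) and (342,163). The thermometer is at (298,215), and the brown sugar box at (404,200) holds four lumps. The black box and purple glasses are decoys. I turn the tool across the lever and move to it first.

Call:
step_arm(moves=[[[0,0,-0.0382,0,0,-0.067,1],[0,0,-0.0382,0,0,-0.067,1],[0,0,-0.0382,0,0,-0.067,1],[0,0,-0.0382,0,0,-0.067,1],[0,0,-0.0382,0,0,-0.067,1]]], force=20)

```text
clock: 1.62
ee_pos: [0.2271, -0.5822, 0.2631]
eef_rot: [3.142, 0.0, -2.164]
force: [0.6, -0.2, 0.2]
grip_width: 0.707
gripper_force: 0.0
```

Call:
step_arm(moves=[[[0,0,-0.0382,0,0,-0.067,1],[0,0,-0.0382,0,0,-0.067,1],[0,0,-0.0382,0,0,-0.067,1],[0,0,-0.0382,0,0,-0.067,1],[0,0,-0.0382,0,0,-0.067,1]]])

```text
clock: 2.03
ee_pos: [0.227, -0.5822, 0.3033]
eef_rot: [3.142, 0.0, -1.564]
force: [0.9, -0.4, 0.4]
grip_width: 0.327
gripper_force: 0.0
```

Call:
step_arm(moves=[[[0,0,0,-0.268,-0.124,0,1],[0,0,0,-0.268,-0.124,0,1],[0,0,0,-0.268,-0.124,0,1],[0,0,0,-0.268,-0.124,0,1],[0,0,0,-0.268,-0.124,0,1]]])

```text
clock: 2.45
ee_pos: [0.3016, -0.4199, 0.303]
eef_rot: [-3.141, -0.0, -1.57]
force: [0.1, -0.3, 0.3]
grip_width: 0.025
gripper_force: 0.0
```

Call:
step_arm(moves=[[[0,0,0,-0.268,-0.124,0,1],[0,0,0,-0.268,-0.124,0,1],[0,0,0,-0.268,-0.124,0,1],[0,0,0,-0.268,-0.124,0,1],[0,0,0,-0.268,-0.124,0,1]]])

```text
clock: 2.87
ee_pos: [0.3758, -0.2589, 0.3033]
eef_rot: [-3.141, -0.0, -1.57]
force: [0.5, 0.3, 0.3]
grip_width: 0.008
gripper_force: 0.0
```

Call:
step_arm(moves=[[[0,0,0,-0.268,-0.124,0,1],[0,0,0,-0.268,-0.124,0,1],[0,0,0,-0.268,-0.124,0,1],[0,0,0,-0.268,-0.124,0,1],[0,0,0,-0.268,-0.124,0,1]]])

```text
clock: 3.28
ee_pos: [0.45, -0.0979, 0.3034]
eef_rot: [-3.141, 0.0, -1.569]
force: [0.9, -0.8, -0.7]
grip_width: 0.004
gripper_force: 0.0
```

```bash
python3 - <<'E'
from h import *
im,c=snap('wrist','w1.png')
print((-c[1].T@c[2]).round(3),c[0]['fx'])
for n in ['glass1_mouth','thermo_head','thermo_eye','stand_rim','thermo']: marks(n,'wrist',c,6)
im,c=snap('top')
for n in ['glass2_mouth']:
  for r in spotter.silhouettes(n,'top'):
    ys,xs=np.nonzero(r['mask']); print(r['confidence'],xs.mean(),ys.mean(),len(xs))
E
```

```text
[ 0.451 -0.174  0.465] 362.83148176957604
thermo_head wrist 0.82 [ 0.451 -0.022  0.092] [281. 253.]
thermo_eye wrist 0.86 [ 0.494 -0.023  0.066] [244. 244.]
thermo wrist 0.78 [ 0.449 -0.024  0.074] [283. 246.]
0.97 190.93713163064834 122.35756385068763 509
0.93 275.9947368421053 165.02894736842106 380
```

View pics/w1.png

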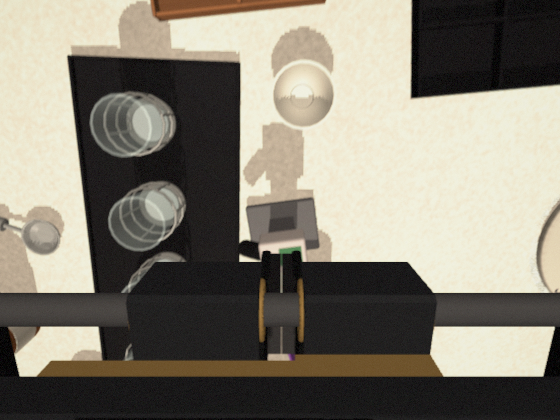

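Call:
step_arm(moves=[[[0,0,0,-0.298,-0.031,0,1],[0,0,0,-0.298,-0.031,0,1],[0,0,0,-0.298,-0.031,0,1],[0,0,0,-0.298,-0.031,0,1],[0,0,0,-0.298,-0.031,0,1]]])

```text
clock: 4.1
ee_pos: [0.468, 0.0796, 0.3033]
eef_rot: [-3.141, 0.0, -1.572]
force: [1.6, -0.1, 0.4]
grip_width: 0.007
gripper_force: 0.0
```

Call:
step_arm(moves=[[[0,0,0,-0.298,-0.031,0,1],[0,0,0,-0.298,-0.031,0,1],[0,0,0,-0.298,-0.031,0,1],[0,0,0,-0.298,-0.031,0,1],[0,0,0,-0.298,-0.031,0,1]]])

```text
clock: 4.52
ee_pos: [0.4869, 0.2586, 0.3032]
eef_rot: [-3.141, 0.0, -1.571]
force: [0.9, -0.9, 0.5]
grip_width: 0.006
gripper_force: 0.0
```

Call:
step_arm(moves=[[[0,0,0,-0.298,-0.031,0,1],[0,0,0,-0.298,-0.031,0,1],[0,0,0,-0.298,-0.031,0,1],[0,0,0,-0.298,-0.031,0,1],[0,0,0,-0.298,-0.031,0,1]]])

```text
clock: 4.93
ee_pos: [0.5058, 0.4373, 0.303]
eef_rot: [-3.141, -0.0, -1.572]
force: [1.0, -0.1, 0.1]
grip_width: 0.005
gripper_force: 0.0
```

Call:
step_arm(moves=[[[0,0,0,0.025,0,0.2,1],[0,0,0,0,0,0.2,1],[0,0,0,0,0,0.2,1],[0,0,0,0,0,0.2,1],[0,0,0,0,0,0.1,1]]])

```text
clock: 5.35
ee_pos: [0.5056, 0.4334, 0.1926]
eef_rot: [3.141, 0.001, -1.572]
force: [-0.7, 3.8, 3.8]
grip_width: 0.007
gripper_force: 2.3
```

Call:
step_arm(moves=[[[0,0,0,0,0,0.07,1],[0,0,0,0,0,0.07,1],[0,0,0,0,0,0.07,1],[0,0,0,0,0,0.07,1],[0,0,0,0,0,0.07,1]]])

```text
clock: 5.77
ee_pos: [0.5058, 0.4329, 0.1534]
eef_rot: [-3.14, -0.001, -1.57]
force: [0.8, -1.4, 4.0]
grip_width: 0.007
gripper_force: 1.9
```

Call:
step_arm(moves=[[[0,0,0,0,0,0.03,1],[0,0,0,0,0,0.03,1]]])

```text
clock: 5.93
ee_pos: [0.5052, 0.4329, 0.1471]
eef_rot: [-3.141, -0.002, -1.569]
force: [-5.1, -1.3, 19.3]
grip_width: 0.007
gripper_force: 7.4
```

Call:
step_arm(moves=[[[0,0,0,0,0,0.02,1],[0,0,0,0,0,0.02,1],[0,0,0,0,0,0,1]]])

```text
clock: 6.18
ee_pos: [0.5059, 0.4342, 0.1463]
eef_rot: [-3.137, 0.002, -1.568]
force: [-3.6, -2.9, 19.6]
grip_width: 0.008
gripper_force: 7.6
```

Call:
step_arm(moves=[[[0,0,0,0,0,-0.317,1],[0,0,0,0,0,-0.317,1],[0,0,0,0,0,-0.317,1],[0,0,0,0,0,-0.317,1],[0,0,0,0,0,-0.317,1]]])

```text
clock: 6.6
ee_pos: [0.504, 0.433, 0.3316]
eef_rot: [3.139, -0.002, -1.57]
force: [0.5, 1.1, -0.1]
grip_width: 0.003
gripper_force: 0.0
```

Call:
step_arm(moves=[[[0,0,0,0.301,0.0385,0,1],[0,0,0,0.301,0.0385,0,1],[0,0,0,0.301,0.0385,0,1],[0,0,0,0.301,0.0385,0,1]]])

```text
clock: 6.93
ee_pos: [0.4853, 0.2875, 0.3296]
eef_rot: [3.138, -0.002, -1.569]
force: [0.0, -1.1, -1.0]
grip_width: 0.006
gripper_force: 0.0
```

Call:
step_arm(moves=[[[0,0,0,0.301,0.0385,0,0],[0,0,0,0.301,0.0385,0,0],[0,0,0,0.301,0.0385,0,0],[0,0,0,0.301,0.0385,0,0]]])

```text
clock: 7.27
ee_pos: [0.4667, 0.1429, 0.3299]
eef_rot: [3.139, -0.001, -1.57]
force: [0.3, 0.2, 1.2]
grip_width: 0.222
gripper_force: 0.0
```

Call:
step_arm(moves=[[[0,0,0,0.301,0.0385,0,0],[0,0,0,0.301,0.0385,0,0],[0,0,0,0.301,0.0385,0,0],[0,0,0,0.301,0.0385,0,0]]])

```text
clock: 7.6
ee_pos: [0.4483, -0.0013, 0.33]
eef_rot: [3.139, 0.0, -1.569]
force: [0.2, 0.1, -0.4]
grip_width: 0.528
gripper_force: 0.0
```

```bash
python3 - <<'E'
from h import *
im,c=snap('side','s2.png')
for n in ['kettle_mouth','lever_tip','lid_hinge']: marks(n,'side',c,2)
im,c=snap('wrist','w2.png')
for n in ['thermo_head','thermo_eye','stand_rim','thermo','glass1_mouth']: marks(n,'wrist',c,6)
s=cv2.imread('pics/s2.png')[60:320,130:430]; cv2.imwrite('pics/c2.png',np.hstack([cv2.resize(s,(480,416)),cv2.resize(im,(320,416))]) if 0 else cv2.vconcat([cv2.resize(s,(560,300)),cv2.resize(im,(560,300))]))
E
```

```text
kettle_mouth side 0.62 [0.503 0.328 0.163] [211. 156.]
kettle_mouth side 0.56 [ 0.604 -0.062  0.099] [338. 219.]
lever_tip side 0.74 [0.504 0.439 0.135] [191. 152.]
lever_tip side 0.27 [ 0.449 -0.025  0.069] [282. 248.]
lid_hinge side 0.74 [0.504 0.388 0.168] [199. 148.]
thermo_head wrist 0.66 [ 0.452 -0.025  0.091] [279. 159.]
thermo_eye wrist 0.8 [ 0.492 -0.022  0.068] [245. 159.]
thermo wrist 0.84 [ 0.45  -0.025  0.075] [281. 157.]
thermo wrist 0.52 [ 0.611 -0.052  0.091] [131. 134.]
glass1_mouth wrist 0.61 [0.626 0.138 0.092] [137. 293.]
```

View pics/c2.png

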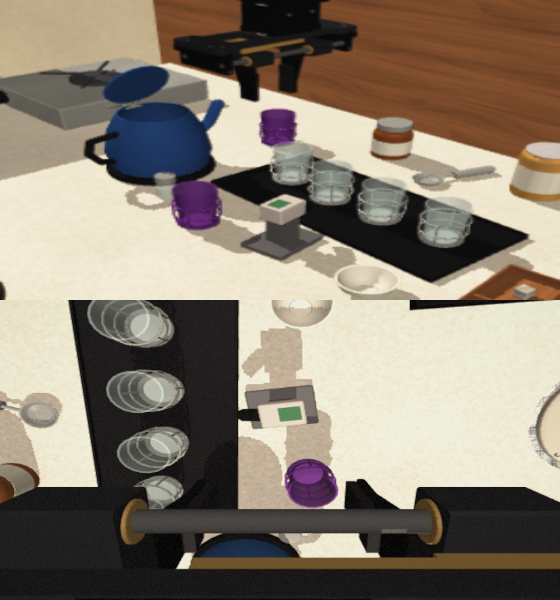

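```bash
python3 - <<'E'
from h import *
im,c=snap('wrist')
hsv=cv2.cvtColor(im,cv2.COLOR_BGR2HSV)
m=cv2.inRange(hsv,(45,80,40),(85,255,255)); m[:80]=0;m[220:]=0
def rect(m,z,name):
    n,l,s,_=cv2.connectedComponentsWithStats(m); k=1+np.argmax(s[1:,4]); ys,xs=np.nonzero(l==k)
    P=np.array([ray(x,y,z,c)[:2] for x,y in zip(xs,ys)]); r=cv2.minAreaRect((P*1000).astype(np.float32)); print(name,len(xs),r)
rect(m,0.109,'window')
f=cv2.inRange(hsv,(0,0,40),(180,90,135)); f[:130//1]=np.where(np.arange(560)>0,f[:130],0); f[:,:240]=0;f[:,325:]=0;f[:125]=0;f[:130]=f[:130];f[260:]=0;f[:105]=0
rect(f,0.012,'foot')
cv2.imwrite('pics/w2z.png',cv2.resize(np.hstack([im[90:220,220:340],cv2.cvtColor(f,cv2.COLOR_GRAY2BGR)[90:220,220:340]]),None,fx=3,fy=3))
for g in '1234':
    marks(f'glass{g}_mouth','wrist',c,4)
im,c=snap('top')
for g in '1234':
    marks(f'glass{g}_mouth','top',c,4)
im,c=snap('side')
for g in '1234':
    marks(f'glass{g}_mouth','side',c,4)
for g in '34':
  for r in spotter.silhouettes(f'glass{g}_mouth','side'): 
    ys,xs=np.nonzero(r['mask']);print(g,r['confidence'],xs.mean(),ys.mean())
print(arm.observe()['clock'])
E
```

```text
window 370 ((440.7548828125, -27.266265869140625), (22.244726181030273, 18.291828155517578), 7.776729583740234)
foot 1551 ((448.4858703613281, -26.14344596862793), (95.81077575683594, 60.874610900878906), 0.1579515039920807)
glass1_mouth wrist 0.6 [0.622 0.139 0.092] [141. 291.]
glass2_mouth wrist 0.73 [0.41  0.108 0.087] [315. 267.]
glass2_mouth wrist 0.65 [0.608 0.034 0.096] [142. 210.]
glass3_mouth wrist 0.96 [ 0.606 -0.052  0.095] [136. 132.]
glass4_mouth wrist 0.63 [ 0.612 -0.162  0.092] [119.  18.]
glass1_mouth top 0.8 [0.623 0.139 0.095] [242. 158.]
glass2_mouth top 0.89 [0.736 0.3   0.093] [187. 120.]
glass2_mouth top 0.58 [0.608 0.044 0.097] [274. 163.]
glass3_mouth top 0.75 [ 0.608 -0.06   0.093] [310. 163.]
glass4_mouth top 0.93 [ 0.612 -0.164  0.094] [345. 161.]
glass1_mouth side 0.77 [0.62  0.135 0.096] [288. 188.]
glass2_mouth side 0.92 [0.607 0.047 0.093] [307. 203.]
glass2_mouth side 0.72 [0.406 0.106 0.088] [233. 225.]
glass2_mouth side 0.69 [0.737 0.301 0.085] [278. 159.]
glass2_mouth side 0.37 [ 0.449 -0.324  0.015] [384. 339.]
glass3_mouth side 0.78 [ 0.603 -0.059  0.091] [336. 221.]
glass4_mouth side 0.67 [ 0.607 -0.159  0.098] [370. 236.]
3 0.76 334.3996062992126 233.59448818897638
3 0.71 285.76326530612243 200.81768707482993
4 0.84 368.4925373134328 252.0382462686567
8.95
```

View pics/w2z.png

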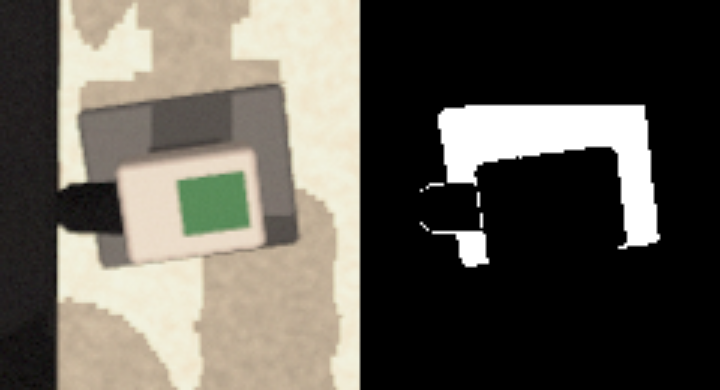

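Call:
step_arm(moves=[[[0,0,0.0381,0,0,0.09,0],[0,0,0.0381,0,0,0.09,0],[0,0,0.0381,0,0,0.09,0],[0,0,0.0381,0,0,0.09,0],[0,0,0.0381,0,0,0.09,0]]])

```text
clock: 9.37
ee_pos: [0.45, 0.0003, 0.2767]
eef_rot: [-3.141, 0.0, -2.174]
force: [0.0, -0.2, 0.3]
grip_width: 0.999
gripper_force: 0.0
```

Call:
step_arm(moves=[[[0,0,0.0381,0,0,0.09,0],[0,0,0.0381,0,0,0.09,0],[0,0,0.0381,0,0,0.09,0],[0,0,0.0381,0,0,0.09,0],[0,0,0.0381,0,0,0.09,0]]])

```text
clock: 9.78
ee_pos: [0.45, 0.0003, 0.2227]
eef_rot: [-3.142, 0.0, -2.773]
force: [0.4, -0.2, -0.6]
grip_width: 1.001
gripper_force: 0.0
```

Call:
step_arm(moves=[[[0,0,0.0381,0,0,0.09,0],[0,0,0.0381,0,0,0.09,0],[0,0,0,0.003,-0.206,0,0],[0,0,0,0,0,0,0]]])

```text
clock: 10.12
ee_pos: [0.4527, -0.0258, 0.2008]
eef_rot: [-3.141, -0.002, -3.007]
force: [0.4, -0.4, 0.6]
grip_width: 0.998
gripper_force: 0.0
```

```bash
python3 - <<'E'
from h import *
o=arm.observe();print(o['ee_pos'],o['eef_rot'],o['grip_width'])
im,c=snap('wrist','w3.png')
for n in ['thermo_head','thermo_eye','stand_rim']: marks(n,'wrist',c,2)
E
```

```text
[ 0.45268943 -0.02578008  0.20083194] [-3.14077381e+00 -2.06518444e-03 -3.00714480e+00] 0.9979582961715667
thermo_head wrist 0.66 [ 0.434  0.212 -0.001] [513. 199.]
thermo_head wrist 0.65 [ 0.45  -0.023  0.091] [285. 208.]
thermo_eye wrist 0.76 [ 0.493 -0.019  0.068] [283. 248.]
```

View pics/w3.png

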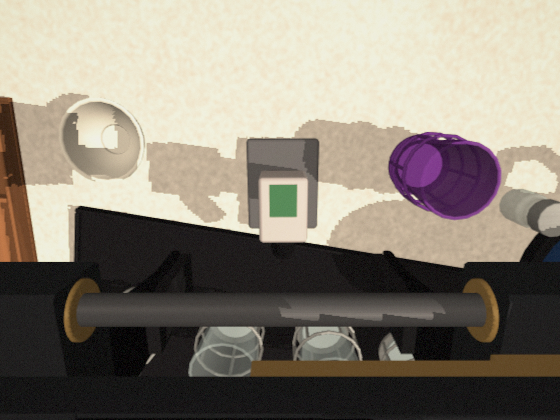

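Call:
step_arm(moves=[[[0,0,0,0,0,0.24,0],[0,0,0,0,0,0.24,0],[0,0,0,0,0,0.24,0],[0,0,0,0,0,0.24,0],[0,0,0,0,0,0.08,0]]])

```text
clock: 10.73
ee_pos: [0.4506, -0.0242, 0.0736]
eef_rot: [-3.141, -0.006, -3.006]
force: [-0.5, 0.2, 0.5]
grip_width: 1.001
gripper_force: 0.0
```

Call:
step_arm(moves=[[[0,0,0,0,0,0,0.4],[0,0,0,0,0,0,1],[0,0,0,0,0,0,1],[0,0,0,0,0,0,1],[0,0,0,0,0,0,1]]], force=25)

```text
clock: 11.15
ee_pos: [0.4538, -0.0239, 0.0779]
eef_rot: [3.141, 0.003, -3.006]
force: [0.8, 0.5, -0.1]
grip_width: 0.708
gripper_force: 0.0
```

Call:
step_arm(moves=[[[0,0,0,0,0,0,1],[0,0,0,0,0,0,1],[0,0,0,0,0,0,1],[0,0,0,0,0,0,1],[0,0,0,0,0,0,1]]])

```text
clock: 11.57
ee_pos: [0.4531, -0.0242, 0.077]
eef_rot: [-3.142, 0.0, -3.006]
force: [-0.6, 1.1, 2.3]
grip_width: 0.41
gripper_force: 25.0
```

Call:
step_arm(moves=[[[0,0,0,0,0,-0.05,1],[0,0,0,0,0,-0.15,1],[0,0,0,0,0,-0.3,1],[0,0,0,0,0,-0.3,1],[0,0,0,0,0,-0.3,1]]])

```text
clock: 11.98
ee_pos: [0.4522, -0.0244, 0.2102]
eef_rot: [-3.142, -0.001, -3.006]
force: [1.2, 0.2, -1.5]
grip_width: 0.415
gripper_force: 25.0
```

Call:
step_arm(moves=[[[0,0,0,0,0,-0.183,1],[0,0,0,0,0,0,1]]])

```text
clock: 12.15
ee_pos: [0.4558, -0.0239, 0.2364]
eef_rot: [3.141, 0.012, -3.005]
force: [0.1, -0.2, -0.6]
grip_width: 0.411
gripper_force: 25.0
```

```bash
python3 - <<'E'
from h import *
for k in range(2):
    o=arm.observe();R=Ro.from_euler('xyz',o['eef_rot']);p=o['ee_pos']
    im,c=snap('side','s3.png')
    for n in ['thermo_head','thermo_eye']:
        r=spotter.mark_of(n,'side')
        for q in r[:2]: print(n,round(q['confidence'],2),w(q['xyz'],c).round(4),'in tool',R.inv().apply(w(q['xyz'],c)-p).round(4))
    marks('stand_rim','side',c,1)
print(p,o['eef_rot'])
E
```

```text
thermo_head 0.7 [ 0.4492 -0.0266  0.25  ] in tool [ 0.0068 -0.0018 -0.0136]
thermo_eye 0.9 [ 0.4957 -0.0123  0.2224] in tool [-0.0409  0.0061  0.0145]
stand_rim side 0.92 [ 0.45  -0.026  0.071] [282. 247.]
thermo_head 0.67 [ 0.4225 -0.188   0.005 ] in tool [ 0.0502 -0.1583  0.2244]
thermo_head 0.66 [ 0.4452 -0.0278  0.242 ] in tool [ 0.007  -0.0025 -0.0128]
thermo_eye 0.91 [ 0.4914 -0.0131  0.2144] in tool [-0.0409  0.0058  0.0147]
stand_rim side 0.62 [ 0.447 -0.023  0.073] [281. 247.]
[ 0.45171901 -0.02436565  0.22923256] [ 3.14136238 -0.00334996 -3.00652998]
```

Call:
step_arm(moves=[[[0,0,0,0.008,0.15,-0.019,1],[0,0,0,0.008,0.25,-0.019,1],[0,0,0,0.008,0.28,-0.019,1],[0,0,0,0.008,0.28,-0.019,1],[0,0,0,0.008,0.28,-0.019,1]]])

```text
clock: 12.97
ee_pos: [0.4274, 0.1237, 0.2416]
eef_rot: [-3.141, -0.001, -3.007]
force: [0.9, -0.1, -2.2]
grip_width: 0.41
gripper_force: 25.0
```

Call:
step_arm(moves=[[[0,0,0,0.008,0.28,0,1],[0,0,0,0.008,0.28,0,1],[0,0,0,0.008,0.28,0,1],[0,0,0,0.008,0.28,0,1],[0,0,0,0.008,0.28,0,1]]])

```text
clock: 13.38
ee_pos: [0.3999, 0.2898, 0.2414]
eef_rot: [-3.141, -0.001, -3.006]
force: [0.7, 0.7, -1.9]
grip_width: 0.41
gripper_force: 25.0
```

Call:
step_arm(moves=[[[0,0,0,0,0.175,0,1],[0,0,0,0,0,0,1],[0,0,0,0,0,0,1],[0,0,0,0,0,0,1],[0,0,0,0,0,0,1]]])

```text
clock: 13.8
ee_pos: [0.3978, 0.3081, 0.2418]
eef_rot: [-3.141, -0.001, -3.007]
force: [-0.1, 0.9, -1.5]
grip_width: 0.41
gripper_force: 25.0
```

```bash
cat >> h.py <<'E'
def aim(cam,target,c):
    r=spotter.mark_of('thermo_eye',cam)
    for q in r[:2]:
        E=w(q['xyz'],c);o=arm.observe();R=Ro.from_euler('xyz',o['eef_rot'])
        d=R.inv().apply(np.array(target)-E); print(cam,'eye',round(q['confidence'],2),E.round(4),'along',((-d[0]+d[2])/2**.5).round(4),'lat',d[1].round(4),'up',((d[0]+d[2])/2**.5).round(4),'(perp, + = target lies below sight)')
E
python3 - <<'E'
from h import *
for cam in ('side','top'):
    im,c=snap(cam,cam+'4.png')
    marks('kettle_mouth',cam,c,2); marks('lever_tip',cam,c,1);marks('thermo_head',cam,c,1)
    aim(cam,(.504,.326,.162),c)
o=arm.observe();print(o['ee_pos'],o['eef_rot'])
E
```

```text
kettle_mouth side 0.67 [0.504 0.329 0.162] [211. 156.]
kettle_mouth side 0.56 [0.506 0.389 0.17 ] [199. 147.]
lever_tip side 0.66 [0.506 0.441 0.136] [191. 152.]
thermo_head side 0.96 [0.39  0.307 0.252] [175. 140.]
side eye 0.79 [0.4384 0.3153 0.2268] along 0.0928 lat 0.0018 up -0.0011 (perp, + = target lies below sight)
kettle_mouth top 0.84 [0.505 0.32  0.163] [174. 196.]
kettle_mouth top 0.21 [ 0.453 -0.328  0.013] [394. 217.]
lever_tip top 0.79 [0.506 0.433 0.137] [137. 196.]
[0.39787163 0.30906795 0.24215803] [ 3.14150201e+00  4.91390748e-05 -3.00624035e+00]
```

View pics/side4.png

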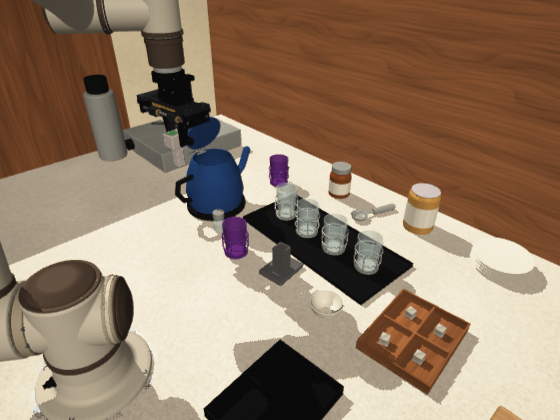

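The lid stands open, with the lever tip at z ≈ 0.136. The thermometer at px (175,145) looks into the mouth, and the measured aim is off by only about 2 mm. I hold it there.

Call:
step_arm(moves=[[[0,0,0,0,0,0,1],[0,0,0,0,0,0,1],[0,0,0,0,0,0,1],[0,0,0,0,0,0,1],[0,0,0,0,0,0,1]]])

```text
clock: 14.72
ee_pos: [0.3978, 0.3092, 0.2421]
eef_rot: [-3.142, -0.0, -3.006]
force: [0.6, 0.6, -1.1]
grip_width: 0.412
gripper_force: 25.0
```

Call:
step_arm(moves=[[[0,0,0,0,0,0,1],[0,0,0,0,0,0,1],[0,0,0,0,0,0,1],[0,0,0,0,0,0,1],[0,0,0,0,0,0,1]]])

```text
clock: 15.13
ee_pos: [0.3978, 0.3092, 0.2421]
eef_rot: [3.142, -0.0, -3.006]
force: [0.3, 0.2, -0.8]
grip_width: 0.41
gripper_force: 25.0
```

Call:
step_arm(moves=[[[0,0,0,0,0,0,1],[0,0,0,0,0,0,1],[0,0,0,0,0,0,1],[0,0,0,0,0,0,1],[0,0,0,0,0,0,1]]])

```text
clock: 15.55
ee_pos: [0.3978, 0.3092, 0.2421]
eef_rot: [3.142, -0.0, -3.006]
force: [1.1, 0.5, -1.3]
grip_width: 0.413
gripper_force: 25.0
```

Call:
step_arm(moves=[[[0,0,0,0,0,0,1],[0,0,0,0,0,0,1],[0,0,0,0,0,0,1],[0,0,0,0,0,0,1],[0,0,0,0,0,0,1]]])

```text
clock: 15.97
ee_pos: [0.3978, 0.3092, 0.2421]
eef_rot: [3.142, 0.0, -3.006]
force: [-0.4, 0.1, -1.9]
grip_width: 0.411
gripper_force: 25.0
```

Call:
step_arm(moves=[[[0,0,0,0,0,0,1],[0,0,0,0,0,0,1],[0,0,0,0,0,0,1],[0,0,0,0,0,0,1],[0,0,0,0,0,0,1]]])

```text
clock: 16.38
ee_pos: [0.3978, 0.3092, 0.2421]
eef_rot: [3.142, -0.0, -3.006]
force: [0.9, -0.8, -0.5]
grip_width: 0.414
gripper_force: 25.0
```

Call:
step_arm(moves=[[[0,0,0,0,0,0,1],[0,0,0,0,0,0,1],[0,0,0,0,0,0,1],[0,0,0,0,0,0,1],[0,0,0,0,0,0,1]]])

```text
clock: 16.8
ee_pos: [0.3978, 0.3092, 0.2421]
eef_rot: [3.142, -0.0, -3.006]
force: [-0.2, -0.5, -0.8]
grip_width: 0.406
gripper_force: 25.0
```

Call:
step_arm(moves=[[[0,0,0,0,-0.25,0,1],[0,0,0,0,-0.28,0,1],[0,0,0,0,-0.28,0,1],[0,0,0,0,-0.28,0,1],[0,0,0,-0.1,-0.28,0,1]]])

```text
clock: 17.22
ee_pos: [0.4306, 0.1462, 0.2425]
eef_rot: [3.141, -0.0, -3.005]
force: [-0.3, 0.2, -1.0]
grip_width: 0.409
gripper_force: 25.0
```

```bash
python3 - <<'E'
from h import *
for cam in ('side','top'):
    im,c=snap(cam,cam+'5.png')
    for g in '1234': marks(f'glass{g}_mouth',cam,c,2)
o=arm.observe();print(o['ee_pos'],o['eef_rot'],o['clock'])
E
```

```text
glass1_mouth side 0.86 [0.622 0.14  0.096] [287. 187.]
glass2_mouth side 0.98 [0.624 0.017 0.092] [320. 205.]
glass2_mouth side 0.81 [0.409 0.106 0.084] [234. 226.]
glass3_mouth side 0.78 [ 0.604 -0.058  0.093] [336. 220.]
glass4_mouth side 0.61 [ 0.609 -0.158  0.095] [370. 237.]
glass1_mouth top 0.73 [0.622 0.136 0.098] [243. 158.]
glass2_mouth top 0.95 [0.623 0.015 0.096] [284. 158.]
glass2_mouth top 0.62 [ 0.467 -0.393  0.012] [415. 212.]
glass3_mouth top 0.91 [ 0.607 -0.057  0.095] [309. 163.]
glass3_mouth top 0.18 [ 0.557 -0.389  0.015] [414. 183.]
glass4_mouth top 0.89 [ 0.612 -0.162  0.094] [344. 161.]
glass4_mouth top 0.32 [0.622 0.015 0.099] [284. 158.]
[0.43170917 0.14881291 0.24204659] [-3.14156444e+00 -1.10519263e-04 -3.00427644e+00] 17.7167
```

Glass 2 has been knocked to (0.6235, 0.016) and I will use that position from here. Next is glass 1.

Call:
step_arm(moves=[[[0,0,0,-0.185,-0.08,0.1,1],[0,0,0,-0.185,-0.08,0.15,1],[0,0,0,-0.185,-0.08,0.2,1],[0,0,0,-0.185,-0.08,0.2,1],[0,0,0,0,0,0,1]]])

```text
clock: 18.13
ee_pos: [0.5255, 0.1211, 0.1583]
eef_rot: [-3.139, -0.008, -3.008]
force: [-0.3, -0.4, -1.9]
grip_width: 0.412
gripper_force: 25.0
```

```bash
python3 - <<'E'
from h import *
for cam in ('side','top'):
    im,c=snap(cam,cam+'6.png')
    marks('glass1_mouth',cam,c,1);aim(cam,(.622,.138,.096),c)
o=arm.observe();print(o['ee_pos'],o['eef_rot'],o['clock'])
E
```

```text
glass1_mouth side 0.97 [0.619 0.136 0.093] [287. 189.]
side eye 0.97 [0.5678 0.1331 0.1406] along 0.0699 lat -0.0024 up -0.0069 (perp, + = target lies below sight)
glass1_mouth top 0.49 [0.623 0.138 0.096] [242. 158.]
[0.52511923 0.12266172 0.16554754] [ 3.14073281e+00  2.47531857e-03 -3.00470540e+00] 18.4333
```

Call:
step_arm(moves=[[[0,0,0,0,0,0,1],[0,0,0,0,0,0,1],[0,0,0,0,0,0,1],[0,0,0,0,0,0,1],[0,0,0,0,0,0,1]]])

```text
clock: 18.85
ee_pos: [0.525, 0.1219, 0.1644]
eef_rot: [3.141, 0.0, -3.006]
force: [-0.5, -0.5, -2.0]
grip_width: 0.409
gripper_force: 25.0
```

Call:
step_arm(moves=[[[0,0,0,0,0,0,1],[0,0,0,0,0,0,1],[0,0,0,0,0,0,1],[0,0,0,0,0,0,1],[0,0,0,0,0,0,1]]])

```text
clock: 19.27
ee_pos: [0.5251, 0.1218, 0.164]
eef_rot: [-3.142, -0.0, -3.006]
force: [-0.1, -0.5, -1.0]
grip_width: 0.409
gripper_force: 25.0
```

Call:
step_arm(moves=[[[0,0,0,0,0,0,1],[0,0,0,0,0,0,1],[0,0,0,0,0,0,1],[0,0,0,0,0,0,1],[0,0,0,0,0,0,1]]])

```text
clock: 19.68
ee_pos: [0.5251, 0.1219, 0.1641]
eef_rot: [3.142, -0.0, -3.006]
force: [-0.4, 0.0, -0.9]
grip_width: 0.414
gripper_force: 25.0
```

Call:
step_arm(moves=[[[0,0,0,0,0,0,1],[0,0,0,0,0,0,1],[0,0,0,0,0,0,1],[0,0,0,0,0,0,1],[0,0,0,0,0,0,1]]])

```text
clock: 20.1
ee_pos: [0.5251, 0.1219, 0.1641]
eef_rot: [-3.142, -0.0, -3.006]
force: [-0.0, 0.2, -1.6]
grip_width: 0.415
gripper_force: 25.0
```

Call:
step_arm(moves=[[[0,0,0,0,0,0,1],[0,0,0,0,0,0,1],[0,0,0,0,0,0,1],[0,0,0,0,0,0,1],[0,0,0,0,0,0,1]]])

```text
clock: 20.52
ee_pos: [0.5251, 0.1218, 0.1641]
eef_rot: [-3.142, 0.0, -3.006]
force: [0.1, 0.2, -1.4]
grip_width: 0.41
gripper_force: 25.0
```

```bash
python3 - <<'E'
from h import *
for cam in ('side','top'):
    im,c=snap(cam)
    for g in '123': marks(f'glass{g}_mouth',cam,c,1)
    aim(cam,(.622,.138,.096),c)
o=arm.observe();print(o['ee_pos'],o['eef_rot'],o['clock'])
E
```

```text
glass1_mouth side 0.68 [ 0.461 -0.393  0.009] [417. 359.]
glass2_mouth side 0.76 [0.62  0.017 0.092] [319. 206.]
glass3_mouth side 0.76 [ 0.602 -0.059  0.096] [336. 220.]
side eye 0.69 [0.566  0.1302 0.149 ] along 0.0774 lat 0.0002 up -0.0025 (perp, + = target lies below sight)
side eye 0.54 [0.5088 0.442  0.1348] along 0.0777 lat -0.3165 up -0.0229 (perp, + = target lies below sight)
glass1_mouth top 0.62 [0.623 0.138 0.094] [242. 158.]
glass2_mouth top 0.63 [0.413 0.11  0.087] [251. 229.]
glass3_mouth top 0.77 [ 0.606 -0.059  0.097] [309. 163.]
[0.52511183 0.12187234 0.16410461] [-3.14157146e+00 -3.64741375e-05 -3.00603596e+00] 21.0167
```

Call:
step_arm(moves=[[[0,0,0,0,0,0,1],[0,0,0,0,0,0,1],[0,0,0,0,0,0,1],[0,0,0,0,0,0,1],[0,0,0,0,0,0,1]]])

```text
clock: 21.43
ee_pos: [0.5251, 0.1219, 0.1641]
eef_rot: [-3.142, -0.0, -3.006]
force: [0.1, 0.2, -1.1]
grip_width: 0.409
gripper_force: 25.0
```

Call:
step_arm(moves=[[[0,0,0,0.034,-0.25,0,1],[0,0,0,0.034,-0.25,0,1],[0,0,0,0.034,-0.25,0,1],[0,0,0,0.034,-0.25,0,1],[0,0,0,0,0,0,1]]])

```text
clock: 21.85
ee_pos: [0.5243, -0.003, 0.164]
eef_rot: [-3.141, -0.001, -3.01]
force: [1.1, 1.2, -1.6]
grip_width: 0.412
gripper_force: 25.0
```

Call:
step_arm(moves=[[[0,0,0,0,0,0,1],[0,0,0,0,0,0,1],[0,0,0,0,0,0,1],[0,0,0,0,0,0,1],[0,0,0,0,0,0,1]]])

```text
clock: 22.27
ee_pos: [0.5253, 0.0017, 0.1641]
eef_rot: [3.142, 0.0, -3.005]
force: [0.6, -0.0, -1.4]
grip_width: 0.412
gripper_force: 25.0
```

Call:
step_arm(moves=[[[0,0,0,0,0,0,1],[0,0,0,0,0,0,1],[0,0,0,0,0,0,1],[0,0,0,0,0,0,1],[0,0,0,0,0,0,1]]])

```text
clock: 22.68
ee_pos: [0.5251, 0.0008, 0.1641]
eef_rot: [-3.142, -0.0, -3.006]
force: [0.4, -0.0, -1.8]
grip_width: 0.408
gripper_force: 25.0
```

Call:
step_arm(moves=[[[0,0,0,0,0,0,1],[0,0,0,0,0,0,1],[0,0,0,0,0,0,1],[0,0,0,0,0,0,1],[0,0,0,0,0,0,1]]])

```text
clock: 23.1
ee_pos: [0.5252, 0.0007, 0.1641]
eef_rot: [-3.142, 0.0, -3.006]
force: [-0.1, 0.9, -1.5]
grip_width: 0.413
gripper_force: 25.0
```

Call:
step_arm(moves=[[[0,0,0,0,0,0,1],[0,0,0,0,0,0,1],[0,0,0,0,0,0,1],[0,0,0,0,0,0,1],[0,0,0,0,0,0,1]]])

```text
clock: 23.52
ee_pos: [0.5251, 0.0008, 0.1641]
eef_rot: [3.142, -0.0, -3.006]
force: [0.5, -0.1, -1.8]
grip_width: 0.411
gripper_force: 25.0
```

```bash
python3 - <<'E'
from h import *
for cam in ('side','top'):
    im,c=snap(cam,cam+'7.png')
    for g in '234': marks(f'glass{g}_mouth',cam,c,2)
    aim(cam,(.622,.016,.095),c)
o=arm.observe();print(o['ee_pos'],o['eef_rot'],o['clock'])
E
```

```text
glass2_mouth side 0.89 [0.624 0.014 0.096] [321. 205.]
glass2_mouth side 0.8 [0.405 0.107 0.087] [232. 225.]
glass3_mouth side 0.88 [ 0.602 -0.062  0.094] [337. 221.]
glass4_mouth side 0.85 [ 0.608 -0.162  0.099] [371. 236.]
side eye 0.59 [0.5685 0.0122 0.1506] along 0.0771 lat -0.0034 up 0.0015 (perp, + = target lies below sight)
glass2_mouth top 0.91 [0.737 0.299 0.09 ] [188. 120.]
glass2_mouth top 0.66 [0.41  0.107 0.086] [252. 230.]
glass3_mouth top 0.73 [0.504 0.434 0.136] [136. 197.]
glass3_mouth top 0.69 [ 0.608 -0.059  0.096] [309. 163.]
glass4_mouth top 0.64 [ 0.613 -0.165  0.094] [345. 161.]
glass4_mouth top 0.55 [0.621 0.016 0.1  ] [284. 158.]
top eye 0.62 [0.6228 0.016  0.0996] along 0.0027 lat 0.0001 up 0.0038 (perp, + = target lies below sight)
top eye 0.24 [ 0.4528 -0.3265  0.016 ] along 0.0954 lat 0.3165 up -0.2071 (perp, + = target lies below sight)
[0.52515254 0.00076993 0.16410383] [-3.14156762e+00 -1.93877282e-05 -3.00601939e+00] 24.0167
```

Call:
step_arm(moves=[[[0,0,0,0,0,0,1],[0,0,0,0,0,0,1],[0,0,0,0,0,0,1],[0,0,0,0,0,0,1],[0,0,0,0,0,0,1]]])

```text
clock: 24.43
ee_pos: [0.5251, 0.0008, 0.1641]
eef_rot: [3.142, 0.0, -3.006]
force: [0.4, 0.6, -2.0]
grip_width: 0.41
gripper_force: 25.0
```

View pics/side7.png

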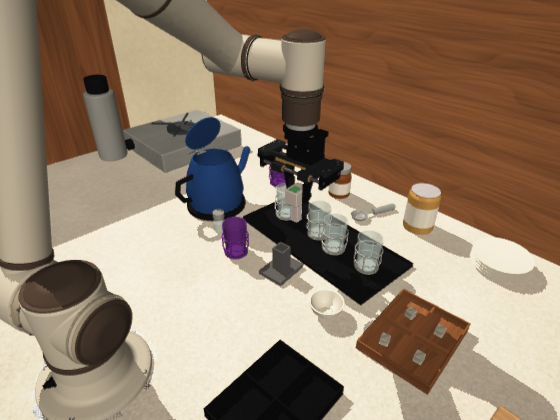

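The thermometer at px (295,205) points at the displaced glass 2 at (320,207), all upright. Next are glasses 3 and 4.

Call:
step_arm(moves=[[[0,0,0,0.072,-0.1975,0,1],[0,0,0,0.072,-0.1975,0,1],[0,0,0,0.072,-0.1975,0,1],[0,0,0,0,0,0,1],[0,0,0,0,0,0,1]]])

```text
clock: 24.85
ee_pos: [0.5088, -0.0742, 0.1641]
eef_rot: [3.142, 0.0, -3.008]
force: [-0.8, -0.6, -2.4]
grip_width: 0.411
gripper_force: 25.0
```

Call:
step_arm(moves=[[[0,0,0,0,0,0,1],[0,0,0,0,0,0,1],[0,0,0,0,0,0,1],[0,0,0,0,0,0,1],[0,0,0,0,0,0,1]]])

```text
clock: 25.27
ee_pos: [0.5092, -0.0727, 0.1641]
eef_rot: [3.142, -0.0, -3.005]
force: [0.8, -0.5, -0.4]
grip_width: 0.411
gripper_force: 25.0
```

Call:
step_arm(moves=[[[0,0,0,0,0,0,1],[0,0,0,0,0,0,1],[0,0,0,0,0,0,1],[0,0,0,0,0,0,1],[0,0,0,0,0,0,1]]])

```text
clock: 25.68
ee_pos: [0.5091, -0.0732, 0.1641]
eef_rot: [-3.142, -0.0, -3.006]
force: [-0.2, -0.2, -0.6]
grip_width: 0.412
gripper_force: 25.0
```

Call:
step_arm(moves=[[[0,0,0,0,0,0,1],[0,0,0,0,0,0,1],[0,0,0,0,0,0,1],[0,0,0,0,0,0,1],[0,0,0,0,0,0,1]]])

```text
clock: 26.1
ee_pos: [0.5091, -0.0732, 0.1641]
eef_rot: [3.142, 0.0, -3.006]
force: [0.3, 0.2, -1.1]
grip_width: 0.409
gripper_force: 25.0
```

Call:
step_arm(moves=[[[0,0,0,0,0,0,1],[0,0,0,0,0,0,1],[0,0,0,0,0,0,1],[0,0,0,0,0,0,1],[0,0,0,0,0,0,1]]])

```text
clock: 26.52
ee_pos: [0.5091, -0.0732, 0.1641]
eef_rot: [-3.142, 0.0, -3.006]
force: [0.4, -0.8, -0.7]
grip_width: 0.412
gripper_force: 25.0
```

```bash
python3 - <<'E'
from h import *
for cam in ('side','top'):
    im,c=snap(cam)
    for g in '34': marks(f'glass{g}_mouth',cam,c,2)
    aim(cam,(.606,-.059,.095),c)
o=arm.observe();print(o['ee_pos'],o['eef_rot'],o['clock'])
E
```

```text
glass3_mouth side 0.75 [ 0.604 -0.059  0.096] [337. 219.]
glass4_mouth side 0.94 [ 0.608 -0.162  0.099] [372. 236.]
side eye 0.16 [ 0.4256 -0.1871  0.002 ] along 0.0729 lat 0.1026 up -0.2044 (perp, + = target lies below sight)
glass3_mouth top 0.52 [ 0.607 -0.057  0.093] [308. 163.]
glass4_mouth top 0.79 [ 0.613 -0.165  0.096] [345. 161.]
top eye 0.2 [0.621  0.1376 0.0938] along -0.0302 lat -0.1928 up 0.0285 (perp, + = target lies below sight)
[ 0.50907387 -0.07316784  0.16409994] [ 3.14158887e+00  8.30857178e-06 -3.00602949e+00] 26.9167
```

Call:
step_arm(moves=[[[0,0,0,0,0,0,1],[0,0,0,0,0,0,1],[0,0,0,0,0,0,1],[0,0,0,0,0,0,1],[0,0,0,0,0,0,1]]])

```text
clock: 27.33
ee_pos: [0.5091, -0.0732, 0.1641]
eef_rot: [3.142, 0.0, -3.006]
force: [-0.2, 0.4, -0.8]
grip_width: 0.411
gripper_force: 25.0
```

Call:
step_arm(moves=[[[0,0,0,0,0,0,1],[0,0,0,0,0,0,1],[0,0,0,0,0,0,1],[0,0,0,0,0,0,1],[0,0,0,0,0,0,1]]])

```text
clock: 27.75
ee_pos: [0.5091, -0.0732, 0.1641]
eef_rot: [3.142, 0.0, -3.006]
force: [-0.3, 0.8, -1.8]
grip_width: 0.412
gripper_force: 25.0
```

Call:
step_arm(moves=[[[0,0,0,0.019,-0.214,0,1],[0,0,0,0.019,-0.214,0,1],[0,0,0,0.019,-0.214,0,1],[0,0,0,0.019,-0.214,0,1],[0,0,0,0,0,0,1]]])

```text
clock: 28.17
ee_pos: [0.514, -0.1793, 0.164]
eef_rot: [-3.141, -0.0, -3.009]
force: [0.3, 0.7, -1.5]
grip_width: 0.409
gripper_force: 25.0
```

Call:
step_arm(moves=[[[0,0,0,0,0,0,1],[0,0,0,0,0,0,1],[0,0,0,0,0,0,1],[0,0,0,0,0,0,1],[0,0,0,0,0,0,1]]])

```text
clock: 28.58
ee_pos: [0.514, -0.1754, 0.1642]
eef_rot: [3.142, 0.0, -3.005]
force: [0.2, -0.0, -1.4]
grip_width: 0.413
gripper_force: 25.0
```

```bash
python3 - <<'E'
from h import *
for cam in ('side','top'):
    im,c=snap(cam)
    for g in '34': marks(f'glass{g}_mouth',cam,c,2)
    aim(cam,(.611,-.162,.095),c)
o=arm.observe();print(o['ee_pos'],o['eef_rot'],o['clock'])
E
```

```text
glass3_mouth side 0.81 [ 0.603 -0.06   0.094] [337. 220.]
glass3_mouth side 0.59 [ 0.501 -0.361  0.002] [414. 340.]
glass4_mouth side 0.66 [ 0.607 -0.159  0.096] [370. 237.]
glass4_mouth side 0.22 [ 0.508 -0.175  0.16 ] [352. 235.]
side eye 0.92 [ 0.5579 -0.1665  0.1504] along 0.0768 lat -0.0028 up 0.0015 (perp, + = target lies below sight)
side eye 0.55 [ 0.6043 -0.0605  0.0942] along -0.0056 lat -0.1015 up 0.0045 (perp, + = target lies below sight)
glass3_mouth top 0.66 [0.507 0.434 0.135] [136. 196.]
glass3_mouth top 0.41 [ 0.606 -0.058  0.095] [309. 163.]
glass4_mouth top 0.63 [ 0.611 -0.165  0.094] [345. 162.]
glass4_mouth top 0.55 [ 0.556 -0.391  0.014] [414. 183.]
[ 0.51391892 -0.17613539  0.16410516] [-3.14158412e+00 -1.63153732e-05 -3.00592168e+00] 28.9833
```

Call:
step_arm(moves=[[[0,0,0,0,0,0,1],[0,0,0,0,0,0,1],[0,0,0,0,0,0,1],[0,0,0,0,0,0,1],[0,0,0,0,0,0,1]]])

```text
clock: 29.4
ee_pos: [0.5139, -0.1762, 0.1641]
eef_rot: [3.142, -0.0, -3.006]
force: [-1.0, 0.2, -2.0]
grip_width: 0.414
gripper_force: 25.0
```

Call:
step_arm(moves=[[[0,0,0,0,0,0,1],[0,0,0,0,0,0,1],[0,0,0,0,0,0,1],[0,0,0,0,0,0,1],[0,0,0,0,0,0,1]]])

```text
clock: 29.82
ee_pos: [0.5139, -0.1762, 0.1641]
eef_rot: [3.142, -0.0, -3.006]
force: [-0.4, -0.6, -1.4]
grip_width: 0.41
gripper_force: 25.0
```

Call:
step_arm(moves=[[[0,0,0,0,0,0,1],[0,0,0,0,0,0,1],[0,0,0,0,0,0,1],[0,0,0,0,0,0,1],[0,0,0,0,0,0,1]]])

```text
clock: 30.23
ee_pos: [0.5139, -0.1762, 0.1641]
eef_rot: [3.142, 0.0, -3.006]
force: [0.0, -0.5, -0.7]
grip_width: 0.416
gripper_force: 25.0
```

Call:
step_arm(moves=[[[0,0,0,0,0,0,1],[0,0,0,0,0,0,1],[0,0,0,0,0,0,1],[0,0,0,0,0,0,1],[0,0,0,0,0,0,1]]])

```text
clock: 30.65
ee_pos: [0.5139, -0.1762, 0.1641]
eef_rot: [-3.142, 0.0, -3.006]
force: [-0.2, -1.0, -1.7]
grip_width: 0.412
gripper_force: 25.0
```

Call:
step_arm(moves=[[[0,0,0,0,0,0,1],[0,0,0,0,0,0,1],[0,0,0,0,0,0,1],[0,0,0,0,0,0,1],[0,0,0,0,0,0,1]]])

```text
clock: 31.07
ee_pos: [0.5139, -0.1762, 0.1641]
eef_rot: [-3.142, 0.0, -3.006]
force: [-0.1, 0.3, -1.9]
grip_width: 0.413
gripper_force: 25.0
```

Call:
step_arm(moves=[[[0,0,0,0.067,0.265,0,1],[0,0,0,0.067,0.265,0,1],[0,0,0,0.067,0.265,0,1],[0,0,0,0.067,0.265,0,1],[0,0,0,0.067,0.265,0,1]]])

```text
clock: 31.48
ee_pos: [0.4519, -0.023, 0.1642]
eef_rot: [3.142, 0.0, -3.007]
force: [1.2, 0.8, -0.1]
grip_width: 0.412
gripper_force: 25.0
```

Call:
step_arm(moves=[[[0,0,0,0,0,0,1],[0,0,0,0,0,0,1],[0,0,0,0,0,0,1],[0,0,0,0,0,0,1],[0,0,0,0,0,0,1]]])

```text
clock: 31.9
ee_pos: [0.4529, -0.0249, 0.164]
eef_rot: [-3.141, -0.0, -3.008]
force: [-1.2, -0.6, -1.2]
grip_width: 0.409
gripper_force: 25.0
```

```bash
python3 - <<'E'
from h import *
im,c=snap('side','s8.png')
for n in ['thermo_head','stand_rim','thermo_eye']: marks(n,'side',c,1)
a=im[180:290,240:330]
im,c=snap('wrist'); 
for n in ['thermo_head','stand_rim']: marks(n,'wrist',c,1)
cv2.imwrite('pics/c8.png',np.hstack([cv2.resize(a,(400,420)),cv2.resize(im[60:300,200:360],(280,420))]))
o=arm.observe();print(o['ee_pos'],o['eef_rot'],o['clock'])
E
```

```text
thermo_head side 0.81 [ 0.446 -0.03   0.176] [283. 211.]
stand_rim side 0.63 [ 0.45  -0.023  0.07 ] [282. 247.]
thermo_eye side 0.71 [ 0.495 -0.015  0.148] [294. 211.]
stand_rim wrist 0.59 [ 0.448 -0.026  0.074] [281. 211.]
[ 0.45264093 -0.02436193  0.16404487] [-3.14155442e+00 -1.51366148e-04 -3.00662473e+00] 32.25
```

View pics/c8.png

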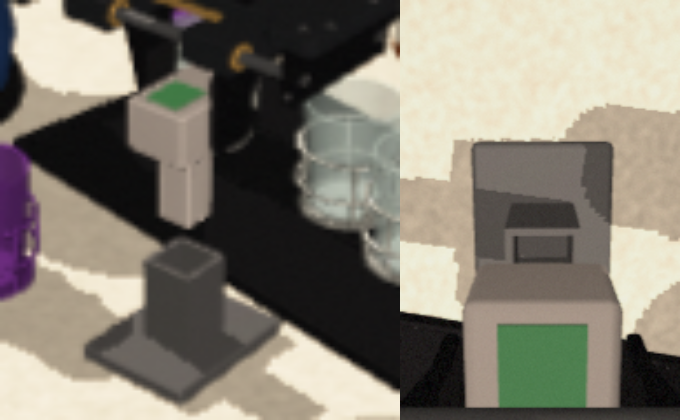

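The stem sits directly over the socket in both views, so I insert it gently.

Call:
step_arm(moves=[[[0,0,0,0,0,0.08,1],[0,0,0,0,0,0.08,1],[0,0,0,0,0,0.08,1],[0,0,0,0,0,0.08,1],[0,0,0,0,0,0.08,1]]])

```text
clock: 32.67
ee_pos: [0.4527, -0.0241, 0.1158]
eef_rot: [-3.142, 0.0, -3.006]
force: [0.2, -0.5, -0.5]
grip_width: 0.411
gripper_force: 25.0
```

Call:
step_arm(moves=[[[0,0,0,0,0,0.06,1],[0,0,0,0,0,0.06,1],[0,0,0,0,0,0.06,1],[0,0,0,0,0,0.06,1],[0,0,0,0,0,0,1]]])

```text
clock: 33.08
ee_pos: [0.4517, -0.0243, 0.0859]
eef_rot: [-3.141, -0.003, -3.006]
force: [-0.4, 0.5, -1.7]
grip_width: 0.412
gripper_force: 25.0
```

Call:
step_arm(moves=[[[0,0,0,0,0,0.025,1],[0,0,0,0,0,0.02,1],[0,0,0,0,0,0.02,1],[0,0,0,0,0,0.02,1],[0,0,0,0,0,0,1]]])

```text
clock: 33.5
ee_pos: [0.4529, -0.024, 0.0772]
eef_rot: [-3.142, 0.0, -3.006]
force: [-0.2, 0.8, -0.7]
grip_width: 0.411
gripper_force: 25.0
```

Call:
step_arm(moves=[[[0,0,0,0,0,0,1],[0,0,0,0,0,0,0.4],[0,0,0,0,0,0,0.2],[0,0,0,0,0,0,0],[0,0,0,0,0,0,0]]])

```text
clock: 33.92
ee_pos: [0.4528, -0.024, 0.0773]
eef_rot: [3.142, 0.001, -3.006]
force: [-0.2, -0.2, 1.2]
grip_width: 0.632
gripper_force: 0.0
```

Call:
step_arm(moves=[[[0,0,0,0,0,0,0],[0,0,0,0,0,0,0],[0,0,0,0,0,0,0],[0,0,0,0,0,0,0],[0,0,0,0,0,0,0]]])

```text
clock: 34.33
ee_pos: [0.4526, -0.0241, 0.0771]
eef_rot: [3.142, 0.0, -3.006]
force: [0.5, 0.9, -0.3]
grip_width: 0.967
gripper_force: 0.0
```

Call:
step_arm(moves=[[[0,0,0,0,0,-0.1,0],[0,0,0,0,0,-0.3,0],[0,0,0,0,0,-0.3,0],[0,0,0,0,0,-0.3,0],[0,0,0,0,0,-0.3,0]]])

```text
clock: 34.75
ee_pos: [0.4521, -0.0242, 0.2349]
eef_rot: [3.142, -0.0, -3.006]
force: [1.2, 0.3, -0.2]
grip_width: 0.999
gripper_force: 0.0
```

```bash
python3 - <<'E'
from h import *
im,c=snap('side','s9.png')
for n in ['thermo_head','stand_rim','thermo_eye','thermo']: marks(n,'side',c,1)
im2,c=snap('wrist'); 
for n in ['thermo_head','stand_rim','thermo']: marks(n,'wrist',c,1)
cv2.imwrite('pics/c9.png',np.hstack([cv2.resize(im[180:290,240:330],(400,420)),im2[:,100:480]]))
o=arm.observe();print(o['ee_pos'],o['eef_rot'],o['clock'])
E
```

```text
thermo_head side 0.75 [ 0.446 -0.027  0.088] [282. 243.]
stand_rim side 0.65 [ 0.551 -0.388  0.016] [440. 330.]
thermo_eye side 0.94 [ 0.493 -0.014  0.064] [292. 240.]
thermo side 0.73 [ 0.444 -0.024  0.075] [280. 247.]
thermo_head wrist 0.86 [ 0.451 -0.023  0.09 ] [282. 199.]
thermo wrist 0.71 [ 0.448 -0.024  0.073] [283. 192.]
[ 0.45191715 -0.02425905  0.23174649] [-3.14119535e+00 -3.07979985e-03 -3.00614624e+00] 35.2
```

View pics/c9.png

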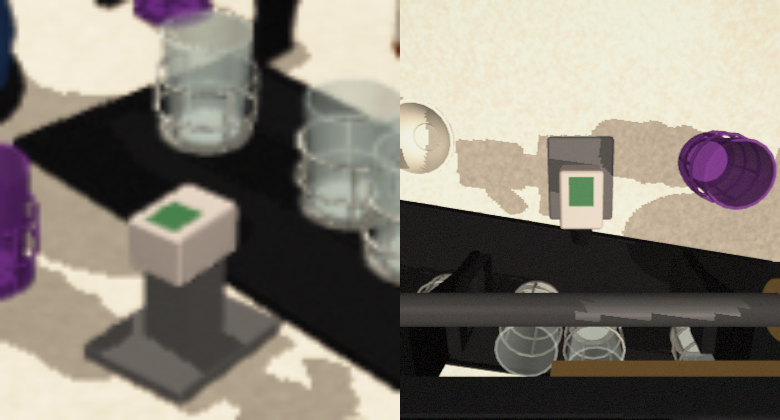

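The thermometer is seated square on the rim. Next I shut the lid by pushing its upper face over from the +y side with the fingers closed, then pressing down.

Call:
step_arm(moves=[[[0,0,0,-0.0756,0.2,-0.13,1],[0,0,0,-0.0756,0.287,-0.13,1],[0,0,0,-0.0756,0.287,-0.13,1],[0,0,0,-0.0756,0.287,-0.13,1],[0,0,0,-0.0756,0.287,-0.13,1]]], force=20)

```text
clock: 35.62
ee_pos: [0.4754, 0.1437, 0.311]
eef_rot: [-3.141, -0.002, -3.006]
force: [1.2, 0.1, 0.3]
grip_width: 0.704
gripper_force: 0.0
```

Call:
step_arm(moves=[[[0,0,0,-0.0756,0.287,0,1],[0,0,0,-0.0756,0.287,0,1],[0,0,0,-0.0756,0.287,0,1],[0,0,0,-0.0756,0.287,0,1],[0,0,0,-0.0756,0.287,0,1]]])

```text
clock: 36.03
ee_pos: [0.4971, 0.3208, 0.3099]
eef_rot: [-3.14, -0.002, -3.006]
force: [0.5, -0.4, 0.4]
grip_width: 0.325
gripper_force: 0.0
```

Call:
step_arm(moves=[[[0,0,0,-0.0756,0.287,0,1],[0,0,0,-0.0756,0.287,0,1],[0,0,0,0,0.087,0,1],[0,0,0,0,0,0,1],[0,0,0,0,0,0,1]]])

```text
clock: 36.45
ee_pos: [0.5043, 0.4002, 0.3094]
eef_rot: [-3.139, -0.002, -3.005]
force: [0.2, -0.1, -0.7]
grip_width: 0.018
gripper_force: 0.0
```

Call:
step_arm(moves=[[[0,0,0,0,0,0.2,1],[0,0,0,0,0,0.2,1],[0,0,0,0,0,0.1,1],[0,0,0,0.011,-0.08,0,1],[0,0,0,0.011,-0.08,0,1]]])

```text
clock: 36.87
ee_pos: [0.5046, 0.3788, 0.251]
eef_rot: [-3.14, -0.001, -3.006]
force: [-0.4, -0.4, 0.7]
grip_width: 0.007
gripper_force: 0.0
```

Call:
step_arm(moves=[[[0,0,0,0.011,-0.08,0,1],[0,0,0,0.011,-0.08,0,1],[0,0,0,0.011,-0.08,0,1],[0,0,0,0.011,-0.08,0,1],[0,0,0,0.011,-0.08,0,1]]])

```text
clock: 37.28
ee_pos: [0.5047, 0.3315, 0.2519]
eef_rot: [3.14, 0.001, -3.006]
force: [0.6, 0.1, -0.3]
grip_width: 0.004
gripper_force: 0.4
```

Call:
step_arm(moves=[[[0,0,0,0.011,-0.08,0,1],[0,0,0,0.011,-0.08,0,1],[0,0,0,0.011,-0.08,0,1],[0,0,0,0.011,-0.08,0,1],[0,0,0,0,0,0,1]]])

```text
clock: 37.7
ee_pos: [0.5043, 0.2915, 0.2512]
eef_rot: [-3.141, -0.001, -3.007]
force: [-1.1, 0.9, 0.9]
grip_width: 0.01
gripper_force: 0.0
```

Call:
step_arm(moves=[[[0,0,0,0,0,0.1,1],[0,0,0,0,0,0.1,1],[0,0,0,0,0,0.1,1],[0,0,0,0,0,0.1,1],[0,0,0,0,0,0.1,1]]])

```text
clock: 38.12
ee_pos: [0.5039, 0.269, 0.1956]
eef_rot: [-3.096, -0.016, -3.01]
force: [9.8, -62.1, 17.9]
grip_width: 0.0
gripper_force: 80.4
```

Call:
step_arm(moves=[[[0,0,0,0,0,-0.1,1],[0,0,0,0,0,-0.1,1],[0,0,0,0,0,-0.15,1],[0,0,0,0,0,-0.15,1],[0,0,0,0,0,-0.1,1]]])

```text
clock: 38.53
ee_pos: [0.5052, 0.2935, 0.2649]
eef_rot: [3.141, 0.002, -3.006]
force: [0.8, -0.0, 0.5]
grip_width: 0.009
gripper_force: 0.0
```

```bash
python3 - <<'E'
from h import *
im,c=snap('side','s10.png')
for n in ['lever_tip','lid_hinge']: marks(n,'side',c,1)
cv2.imwrite('pics/c10.png',cv2.resize(im[80:230,130:330],(800,600)))
im,c=snap('top')
for n in ['lever_tip','lid_hinge']: marks(n,'top',c,1)
o=arm.observe();print(o['ee_pos'],o['eef_rot'],o['clock'],o['force'])
E
```

```text
lever_tip side 0.59 [0.507 0.442 0.187] [189. 136.]
lid_hinge side 0.68 [ 0.449 -0.321  0.015] [383. 338.]
lid_hinge top 0.97 [0.504 0.385 0.168] [150. 196.]
[0.50389513 0.29321379 0.26160547] [-3.14031478e+00 -2.38307773e-03 -3.00606020e+00] 38.8333 [ 0.49088385  0.14751723 -0.42017377]
```

View pics/c10.png

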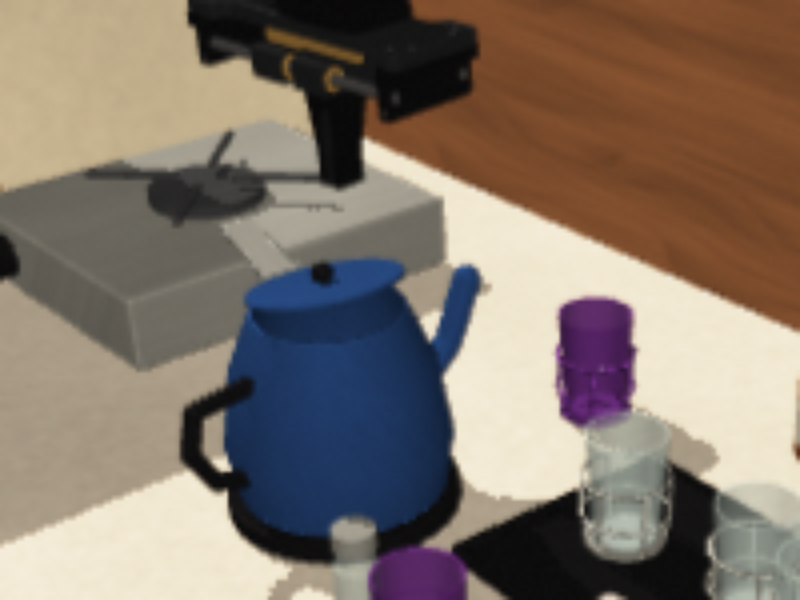

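The lid is about 16° open now; my finger had slipped just past its edge. From here it is safely over the face near the edge, so I press down.

Call:
step_arm(moves=[[[0,0,0,-0.004,0.035,0.05,1],[0,0,0,0,0,0.12,1],[0,0,0,0,0,0.12,1],[0,0,0,0,0,0.12,1],[0,0,0,0,0,0.1,1]]])

```text
clock: 39.25
ee_pos: [0.5036, 0.2976, 0.1994]
eef_rot: [-3.14, -0.003, -3.006]
force: [-0.2, -0.4, 0.1]
grip_width: 0.004
gripper_force: 0.0
```

Call:
step_arm(moves=[[[0,0,0,0,0,0.05,1],[0,0,0,0,0,0.05,1],[0,0,0,0,0,0.03,1],[0,0,0,0,0,0.03,1]]])

```text
clock: 39.58
ee_pos: [0.5046, 0.2979, 0.1826]
eef_rot: [-3.142, 0.0, -3.006]
force: [-0.4, -0.7, 0.3]
grip_width: 0.009
gripper_force: 0.3
```

Call:
step_arm(moves=[[[0,0,0,0,0,0.03,1],[0,0,0,0,0,0.03,1],[0,0,0,0,0,0,1]]])

```text
clock: 39.83
ee_pos: [0.5043, 0.2977, 0.1751]
eef_rot: [3.141, -0.0, -3.006]
force: [-0.2, 0.6, -0.8]
grip_width: 0.009
gripper_force: 0.0
```

Call:
step_arm(moves=[[[0,0,0,0,0,0.025,1],[0,0,0,0,0,0.02,1],[0,0,0,0,0,0,1]]])

```text
clock: 40.08
ee_pos: [0.5044, 0.2977, 0.1698]
eef_rot: [3.142, -0.0, -3.006]
force: [-0.4, 0.3, -0.1]
grip_width: 0.005
gripper_force: 0.0
```

Call:
step_arm(moves=[[[0,0,0,0,0,0.02,1],[0,0,0,0,0,0.015,1],[0,0,0,0,0,0,1]]])

```text
clock: 40.33
ee_pos: [0.5047, 0.2979, 0.1683]
eef_rot: [3.141, 0.002, -3.005]
force: [-3.9, -1.6, 9.5]
grip_width: 0.006
gripper_force: 4.9
```

```bash
python3 - <<'E'
from h import *
im,c=snap('side','s11.png')
for n in ['lever_tip','lid_hinge']: marks(n,'side',c,1)
cv2.imwrite('pics/c11.png',cv2.resize(im[80:230,130:330],(800,600)))
o=arm.observe();print(o['ee_pos'],o['eef_rot'],o['clock'],o['force'])
E
```

```text
lever_tip side 0.6 [0.505 0.437 0.201] [189. 132.]
lid_hinge side 0.82 [0.507 0.388 0.168] [200. 147.]
[0.50464447 0.29785972 0.16826805] [ 3.14123631e+00  1.79191899e-03 -3.00528139e+00] 40.4833 [-3.98320881 -0.6363621   9.4441242 ]
```

View pics/c11.png

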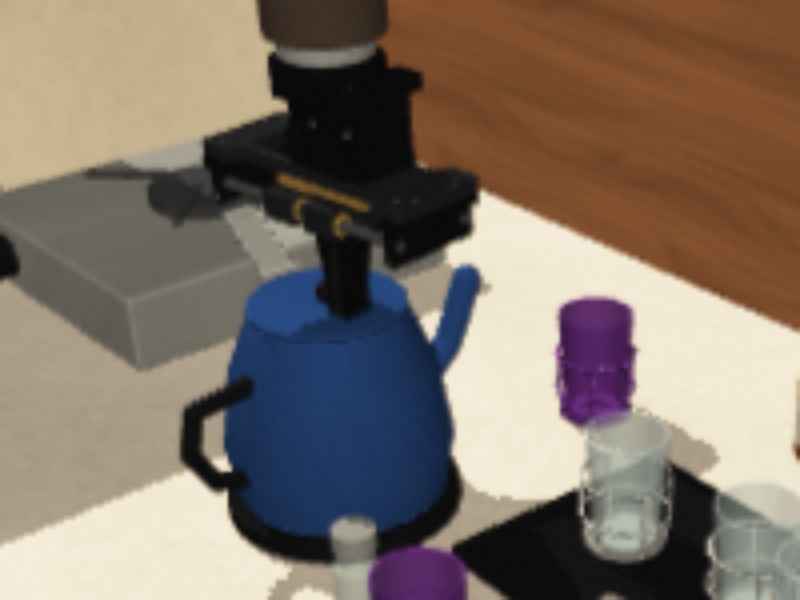

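Lid shut: firm stop at z = 0.168, lever tip back at z ≈ 0.20. Next I go over the sugar box.

Call:
step_arm(moves=[[[0,0,0,0,0,-0.275,1],[0,0,0,0,0,-0.275,1],[0,0,0,0,0,-0.275,1],[0,0,0,0,0,-0.275,1],[0,0,0,0.015,-0.15,0,1]]])

```text
clock: 40.9
ee_pos: [0.508, 0.2828, 0.3054]
eef_rot: [3.135, 0.013, -3.003]
force: [0.4, 0.1, 0.8]
grip_width: 0.006
gripper_force: 0.0
```

Call:
step_arm(moves=[[[0,0,0,0.015,-0.3,0,0],[0,0,0,0.015,-0.3,0,0],[0,0,0,0.015,-0.3,0,0],[0,0,0,0.015,-0.3,0,0],[0,0,0,0.015,-0.3,0,0]]])

```text
clock: 41.32
ee_pos: [0.5201, 0.0984, 0.2977]
eef_rot: [3.141, 0.0, -3.006]
force: [0.3, 0.9, -0.8]
grip_width: 0.301
gripper_force: 0.0
```

Call:
step_arm(moves=[[[0,0,0,0.015,-0.3,0,0],[0,0,0,0.015,-0.3,0,0],[0,0,0,0.015,-0.3,0,0],[0,0,0,0.015,-0.3,0,0],[0,0,0,0.015,-0.3,0,0]]])

```text
clock: 41.73
ee_pos: [0.5355, -0.0812, 0.2978]
eef_rot: [3.141, 0.0, -3.006]
force: [-0.2, -1.1, 0.9]
grip_width: 0.681
gripper_force: 0.0
```

Call:
step_arm(moves=[[[0,0,0,0.015,-0.3,0,0],[0,0,0,0.015,-0.3,0,0],[0,0,0,0.015,-0.3,0,0],[0,0,0,0.015,-0.3,0,0],[0,0,0,0.015,-0.3,0,0]]])

```text
clock: 42.15
ee_pos: [0.5509, -0.2608, 0.2976]
eef_rot: [3.141, 0.0, -3.006]
force: [0.8, 0.9, 0.6]
grip_width: 0.984
gripper_force: 0.0
```

Call:
step_arm(moves=[[[0,0,0,0.015,-0.3,0,0],[0,0,0,0.015,-0.3,0,0],[0,0,0,0,0,0,0],[0,0,0,0,0,0,0],[0,0,0,0,0,0,0]]])

```text
clock: 42.57
ee_pos: [0.5571, -0.3307, 0.2973]
eef_rot: [3.141, -0.001, -3.007]
force: [0.2, -0.1, -0.4]
grip_width: 1.002
gripper_force: 0.0
```

```bash
python3 - <<'E'
from h import *
o=arm.observe();print(o['ee_pos'],o['eef_rot'],o['clock'])
im,c=snap('wrist','w12.png')
for n in ['lump1_c','sugarbox']: marks(n,'wrist',c,6)
# white blobs
hsv=cv2.cvtColor(im,cv2.COLOR_BGR2HSV)
m=cv2.inRange(hsv,(0,0,120),(180,70,255))
n,l,s,ce=cv2.connectedComponentsWithStats(m)
for k in range(1,n):
    if 60<s[k,4]<3000:
        ys,xs=np.nonzero(l==k); P=np.array([ray(x,y,0.022,c)[:2] for x,y in zip(xs,ys)])
        r=cv2.minAreaRect((P*1000).astype(np.float32)); print(s[k,4],ce[k].round(0),np.round(r[0],1),np.round(r[1],1),round(r[2],1))
im,c=snap('top')
for n in ['lump1_c','lever_tip']: marks(n,'top',c,6)
E
```

```text
[ 0.55713409 -0.33072426  0.29726355] [ 3.14085247e+00 -7.10610571e-04 -3.00658998e+00] 42.5667
lump1_c wrist 0.81 [ 0.549 -0.32   0.016] [291. 168.]
sugarbox wrist 0.67 [ 0.502 -0.358  0.001] [265. 124.]
249 [298.  84.] [ 452.2 -325.6] [17.5 17.4] 15.4
254 [238.  88.] [ 465.3 -393.6] [16.2 17.5] 7.7
243 [550. 145.] [481.1 -22.3] [23.  27.8] 19.7
221 [234. 164.] [ 552.6 -388.3] [17.3 18. ] 5.4
206 [289. 169.] [ 550.1 -322.6] [17.2 17.9] 86.5
1008 [410. 234.] [ 617.1 -148.2] [86.5 70.7] 50.6
755 [484. 236.] [600.3 -65.2] [45.8 41.4] 7.7
86 [513. 226.] [583.6 -29.6] [47.5 10.3] 79.4
163 [541. 243.] [603.3  15.2] [47.8 13.5] 56.2
133 [525. 253.] [616.7  -3.6] [14.6 20.3] 60.8
61 [535. 254.] [617.1   9.5] [18.2  9.3] 2.7
lever_tip top 0.98 [0.506 0.434 0.197] [129. 194.]
```

View pics/w12.png

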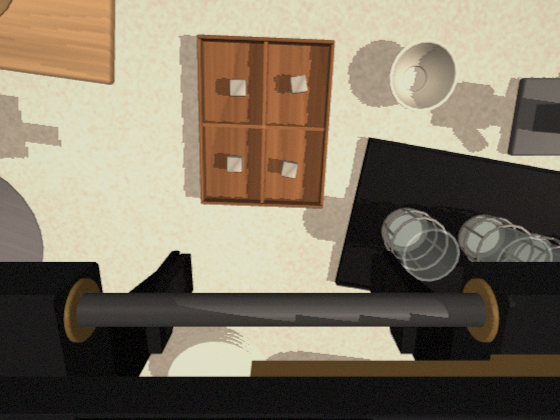

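```bash
python3 - <<'E'
from h import *
im,c=snap('wrist')
P=np.array([ray(u,v,.024,c)[:2] for u,v in [(200,37),(333,42),(322,207),(203,203)]]);print(P.round(4))
ctr=P.mean(0); ax=(P[2]-P[1]+P[3]-P[0]); yaw=np.arctan2(ax[1],ax[0]); print(ctr,yaw,np.linalg.norm(P[1]-P[0]),np.linalg.norm(P[2]-P[1]))
R=np.array([[np.cos(yaw),-np.sin(yaw)],[np.sin(yaw),np.cos(yaw)]])
for n,p in dict(A=(.4522,-.3256),B=(.4653,-.3936),C=(.5526,-.3883),D=(.5501,-.3226)).items(): print(n,(R.T@(np.array(p)-ctr)).round(4))
im,c=snap('wrist')
for k in range(2):
  for n in ['lump2_c','lump3_c','lump4_c']: marks(n,'wrist',c,5)
E
```

```text
[[ 0.4199 -0.4392]
 [ 0.4049 -0.2938]
 [ 0.5918 -0.2743]
 [ 0.607  -0.4213]]
[ 0.50590894 -0.35714348] 0.09955984023249595 0.14611347874714373 0.18792130088962478
A [-0.0503  0.0367]
B [-0.044  -0.0322]
C [ 0.0434 -0.0356]
D [0.0474 0.03  ]
lump2_c wrist 0.61 [ 0.552 -0.392  0.006] [233. 160.]
lump3_c wrist 0.51 [ 0.453 -0.323  0.012] [300.  85.]
lump4_c wrist 0.63 [ 0.464 -0.391  0.01 ] [241.  87.]
lump2_c wrist 0.61 [ 0.552 -0.392  0.006] [233. 160.]
lump3_c wrist 0.51 [ 0.453 -0.323  0.012] [300.  85.]
lump4_c wrist 0.63 [ 0.464 -0.391  0.01 ] [241.  87.]
```

Call:
step_arm(moves=[[[0,0,-0.038,0,0,0,0.6],[0,0,-0.038,0,0,0,0.6],[0,0,-0.038,0,0,0,0.6],[0,0,-0.038,0,0,0,0.6],[0,0,-0.038,0,0,0,0.6]]])

```text
clock: 43.68
ee_pos: [0.5574, -0.3309, 0.2978]
eef_rot: [3.141, -0.0, -2.403]
force: [-0.6, -0.8, -0.2]
grip_width: 0.703
gripper_force: 0.0
```

Call:
step_arm(moves=[[[0,0,-0.038,0,0,0,0.6],[0,0,-0.038,0,0,0,0.6],[0,0,-0.038,0,0,0,0.6],[0,0,-0.038,0,0,0,0.6],[0,0,-0.038,0,0,0,0.6]]])

```text
clock: 44.1
ee_pos: [0.5574, -0.3309, 0.2978]
eef_rot: [3.141, 0.0, -1.806]
force: [0.5, 0.2, 0.4]
grip_width: 0.414
gripper_force: 0.0
```

Call:
step_arm(moves=[[[0,0,-0.038,0,0,0,0.6],[0,0,-0.036,0,0,0,0.6],[0,0,-0.036,0,0,0,0.6],[0,0,0,0,0,0,0.6],[0,0,0,0,0,0,0.6]]])

```text
clock: 44.52
ee_pos: [0.5574, -0.3309, 0.2979]
eef_rot: [3.141, 0.0, -1.47]
force: [-0.3, -0.1, 0.2]
grip_width: 0.402
gripper_force: 0.0
```

Four lumps are confirmed at (0.452,-0.326), (0.465,-0.394), (0.552,-0.388) and (0.550,-0.322), each near its compartment centre. I grip along the box's x and take the last one first.

Call:
step_arm(moves=[[[0,0,0,-0.08,0.054,0.33,0.6],[0,0,0,0,0,0.33,0.6],[0,0,0,0,0,0.33,0.6],[0,0,0,0,0,0.33,0.6],[0,0,0,0,0,0.25,0.6]]], force=10)

```text
clock: 44.93
ee_pos: [0.5485, -0.3213, 0.1063]
eef_rot: [3.139, 0.002, -1.47]
force: [-0.1, -0.3, -0.3]
grip_width: 0.399
gripper_force: 0.0
```

Call:
step_arm(moves=[[[0,0,0,0,0,0.2,0.6],[0,0,0,0,0,0.2,0.6],[0,0,0,0,0,0.2,0.6],[0,0,0,0,0,0.15,0.6],[0,0,0,0,0,0.08,0.6]]])

```text
clock: 45.35
ee_pos: [0.5485, -0.3215, 0.0071]
eef_rot: [3.138, 0.002, -1.47]
force: [-0.4, -0.2, -0.0]
grip_width: 0.402
gripper_force: 0.0
```

Call:
step_arm(moves=[[[0,0,0,0,0,0,0.6],[0,0,0,0,0,0,1],[0,0,0,0,0,0,1],[0,0,0,0,0,0,1],[0,0,0,0,0,0,1]]])

```text
clock: 45.77
ee_pos: [0.551, -0.3223, 0.0116]
eef_rot: [-3.139, -0.001, -1.467]
force: [0.3, -0.4, 1.8]
grip_width: 0.211
gripper_force: 10.0
```

Call:
step_arm(moves=[[[0,0,0,0,0,0,1],[0,0,0,0,0,0,1],[0,0,0,0,0,0,1]]])

```text
clock: 46.02
ee_pos: [0.551, -0.3223, 0.0115]
eef_rot: [-3.139, -0.001, -1.466]
force: [-0.8, 0.2, 6.2]
grip_width: 0.212
gripper_force: 10.0
```

Call:
step_arm(moves=[[[0,0,0,0,0,-0.2,1],[0,0,0,0,0,-0.28,1],[0,0,0,0,0,-0.3,1],[0,0,0,0,0,-0.3,1],[0,0,0,0,0,0,1]]])

```text
clock: 46.43
ee_pos: [0.5542, -0.3241, 0.1483]
eef_rot: [-3.128, -0.008, -1.465]
force: [1.5, -0.2, 1.5]
grip_width: 0.21
gripper_force: 10.0
```

Call:
step_arm(moves=[[[0,0,0,-0.254,-0.126,0,1],[0,0,0,-0.254,-0.126,0,1],[0,0,0,-0.254,-0.126,0,1],[0,0,0,-0.254,-0.126,0,1],[0,0,0,-0.254,-0.126,0,1]]])

```text
clock: 46.85
ee_pos: [0.6093, -0.161, 0.1392]
eef_rot: [3.141, 0.0, -1.467]
force: [0.8, -0.6, -0.5]
grip_width: 0.211
gripper_force: 10.0
```

Call:
step_arm(moves=[[[0,0,0,0,0,0,1],[0,0,0,0,0,0,1],[0,0,0,0,0,0,1]]])

```text
clock: 47.1
ee_pos: [0.609, -0.1625, 0.1391]
eef_rot: [3.141, 0.0, -1.466]
force: [-0.4, -0.3, 0.5]
grip_width: 0.215
gripper_force: 10.0
```

```bash
python3 - <<'E'
from h import *
im,c=snap('side')
for n in ['lump1_c','lump2_c','glass4_mouth','glass3_mouth','glass2_mouth','glass1_mouth']: marks(n,'side',c,4)
o=arm.observe();print(o['ee_pos'],o['eef_rot'],o['clock'],o['grip_width'])
E
```

```text
lump1_c side 0.42 [ 0.606 -0.16   0.141] [373. 221.]
lump2_c side 0.55 [ 0.55  -0.389  0.014] [440. 331.]
glass4_mouth side 0.66 [ 0.611 -0.159  0.098] [371. 236.]
glass4_mouth side 0.52 [ 0.449 -0.32   0.015] [383. 338.]
glass3_mouth side 0.91 [ 0.6   -0.059  0.096] [336. 220.]
glass2_mouth side 0.8 [0.407 0.106 0.085] [233. 225.]
glass1_mouth side 0.66 [0.624 0.138 0.097] [288. 187.]
glass1_mouth side 0.29 [ 0.61  -0.161  0.094] [371. 237.]
[ 0.60906629 -0.16340214  0.13950299] [ 3.14157206e+00  1.26401970e-05 -1.46800019e+00] 47.45 0.2105438001855079
```

Call:
step_arm(moves=[[[0,0,0,0,0,0.09,1],[0,0,0,0,0,0.09,1],[0,0,0,0,0,0,1],[0,0,0,0,0,0,1],[0,0,0,0,0,0,0.6]]])

```text
clock: 47.87
ee_pos: [0.6093, -0.1626, 0.1175]
eef_rot: [3.141, -0.0, -1.466]
force: [-0.3, 0.0, -0.2]
grip_width: 0.242
gripper_force: 0.0
```

Call:
step_arm(moves=[[[0,0,0,0,0,0,0.6],[0,0,0,0,0,0,0.6],[0,0,0,0,0,0,0.6],[0,0,0,0,0,0,0.6],[0,0,0,0,0,-0.18,0.6]]])

```text
clock: 48.28
ee_pos: [0.6064, -0.162, 0.1354]
eef_rot: [3.133, 0.003, -1.468]
force: [-0.6, 0.3, -1.3]
grip_width: 0.397
gripper_force: 0.0
```

```bash
python3 - <<'E'
from h import *
o=arm.observe();print(o['ee_pos'],o['eef_rot'],o['clock'],o['grip_width'])
im,c=snap('side','s14.png')
for n in ['lump1_c','lump3_c','glass4_mouth']: marks(n,'side',c,4)
E
```

```text
[ 0.6064087  -0.1619594   0.13540678] [ 3.13275756e+00  2.75440790e-03 -1.46777361e+00] 48.2833 0.3967329033022514
lump1_c side 0.28 [0.619 0.016 0.093] [319. 206.]
lump3_c side 0.51 [ 0.45  -0.321  0.016] [383. 337.]
```

Call:
step_arm(moves=[[[0,0,0,0.304,0.11,0,0.6],[0,0,0,0.304,0.11,0,0.6],[0,0,0,0.304,0.11,0,0.6],[0,0,0,0.304,0.11,0,0.6],[0,0,0,0.304,0.11,0,0.6]]])

```text
clock: 48.9
ee_pos: [0.5617, -0.352, 0.1386]
eef_rot: [3.14, 0.001, -1.466]
force: [0.9, -0.2, -0.0]
grip_width: 0.399
gripper_force: 0.0
```

Call:
step_arm(moves=[[[0,0,0,0.304,0.11,0,0.6],[0,0,0,0,0,0,0.6],[0,0,0,0,0,0,0.6],[0,0,0,0,0,0,0.6],[0,0,0,0,0,0,0.6]]])

```text
clock: 49.32
ee_pos: [0.5535, -0.3874, 0.139]
eef_rot: [3.141, 0.001, -1.466]
force: [0.1, 0.4, 0.4]
grip_width: 0.401
gripper_force: 0.0
```

```bash
cat >> h.py <<'E'
def blobs():
    o=arm.observe();print(o['ee_pos'].round(4),o['eef_rot'].round(3),o['clock'],o['grip_width'])
    im,c=snap('wrist'); hsv=cv2.cvtColor(im,cv2.COLOR_BGR2HSV)
    n,l,s,ce=cv2.connectedComponentsWithStats(cv2.inRange(hsv,(0,0,120),(180,70,255)))
    for k in range(1,n):
        if 60<s[k,4]<3000:
            ys,xs=np.nonzero(l==k); P=np.array([ray(x,y,0.022,c)[:2] for x,y in zip(xs,ys)])
            r=cv2.minAreaRect((P*1000).astype(np.float32))
            if 10<min(r[1]) and max(r[1])<30: print(s[k,4],ce[k].round(0),np.round(r[0],1),np.round(r[1],1),round(r[2],1))
E
python3 -c "from h import *;blobs()"
```

```text
[ 0.5535 -0.3874  0.139 ] [ 3.141e+00  1.000e-03 -1.466e+00] 49.3167 0.4011230499131084
452 [283. 207.] [ 552.6 -389.8] [16.6 17.3] 5.7
452 [392. 212.] [ 465.7 -394.5] [17.4 16.6] 6.0
```

Call:
step_arm(moves=[[[0,0,0,0.017,0.003,0.25,0.6],[0,0,0,0,0,0.25,0.6],[0,0,0,0,0,0.25,0.6],[0,0,0,0,0,0.2,0.6],[0,0,0,0,0,0.11,0.6]]])

```text
clock: 49.78
ee_pos: [0.552, -0.3882, 0.009]
eef_rot: [3.137, 0.003, -1.465]
force: [-0.8, 0.3, -0.3]
grip_width: 0.402
gripper_force: 0.0
```

Call:
step_arm(moves=[[[0,0,0,0,0,0,0.6],[0,0,0,0,0,0,1],[0,0,0,0,0,0,1],[0,0,0,0,0,0,1],[0,0,0,0,0,0,1]]])

```text
clock: 50.2
ee_pos: [0.5544, -0.391, 0.0145]
eef_rot: [-3.138, -0.002, -1.466]
force: [-0.4, 0.4, 2.7]
grip_width: 0.207
gripper_force: 10.0
```

Call:
step_arm(moves=[[[0,0,0,0,0,0,1],[0,0,0,0,0,0,1],[0,0,0,0,0,-0.2,1],[0,0,0,0,0,-0.28,1],[0,0,0,0,0,-0.3,1]]])

```text
clock: 50.62
ee_pos: [0.5518, -0.39, 0.1053]
eef_rot: [3.138, 0.002, -1.467]
force: [1.4, 0.7, -0.5]
grip_width: 0.202
gripper_force: 10.0
```

Call:
step_arm(moves=[[[0,0,0,0,0,-0.3,1],[0,0,0,-0.2,-0.054,0,1],[0,0,0,-0.3,-0.0805,0,1],[0,0,0,-0.3,-0.0805,0,1],[0,0,0,-0.3,-0.0805,0,1]]])

```text
clock: 51.03
ee_pos: [0.5743, -0.2545, 0.1422]
eef_rot: [-3.141, 0.0, -1.468]
force: [0.7, 0.4, -0.1]
grip_width: 0.203
gripper_force: 10.0
```

Call:
step_arm(moves=[[[0,0,0,-0.3,-0.0805,0,1],[0,0,0,-0.3,-0.0805,0,1],[0,0,0,-0.3,-0.0805,0,1],[0,0,0,-0.3,-0.0805,0,1],[0,0,0,-0.3,-0.0805,0,1]]])

```text
clock: 51.45
ee_pos: [0.6038, -0.0698, 0.1421]
eef_rot: [-3.142, 0.0, -1.467]
force: [0.8, 0.2, 0.4]
grip_width: 0.207
gripper_force: 10.0
```

Call:
step_arm(moves=[[[0,0,0,-0.09,-0.026,0,1],[0,0,0,0,0,0,1],[0,0,0,0,0,0,1],[0,0,0,0,0,0,1],[0,0,0,0,0,0,1]]])

```text
clock: 51.87
ee_pos: [0.6057, -0.0619, 0.1418]
eef_rot: [3.141, -0.0, -1.469]
force: [0.4, 0.3, 0.3]
grip_width: 0.204
gripper_force: 10.0
```

```bash
python3 - <<'E'
from h import *
im,c=snap('side','s15.png')
for n in ['lump1_c','lump2_c','lump3_c','lump4_c','glass4_mouth','glass3_mouth','glass2_mouth','glass1_mouth']: marks(n,'side',c,2)
im,c=snap('top')
for n in ['glass4_mouth','glass3_mouth','glass2_mouth']: marks(n,'top',c,2)
o=arm.observe();print(o['ee_pos'],o['eef_rot'],o['clock'],o['grip_width'])
E
```

```text
lump2_c side 0.56 [ 0.606 -0.059  0.143] [339. 203.]
lump2_c side 0.36 [ 0.449 -0.027  0.072] [282. 247.]
lump3_c side 0.58 [ 0.449 -0.322  0.017] [383. 338.]
lump4_c side 0.67 [ 0.462 -0.394  0.009] [418. 359.]
glass4_mouth side 0.96 [ 0.61  -0.162  0.096] [372. 237.]
glass4_mouth side 0.73 [0.505 0.39  0.17 ] [199. 147.]
glass3_mouth side 0.66 [ 0.604 -0.06   0.097] [337. 219.]
glass2_mouth side 0.89 [0.406 0.106 0.086] [233. 225.]
glass2_mouth side 0.75 [0.619 0.016 0.092] [319. 206.]
glass1_mouth side 0.92 [0.624 0.138 0.094] [288. 188.]
glass4_mouth top 0.71 [ 0.609 -0.164  0.094] [345. 163.]
glass3_mouth top 0.52 [ 0.605 -0.058  0.094] [309. 164.]
glass3_mouth top 0.24 [ 0.613 -0.16   0.02 ] [340. 165.]
glass2_mouth top 0.64 [0.624 0.012 0.097] [285. 157.]
glass2_mouth top 0.61 [0.738 0.3   0.091] [188. 119.]
[ 0.60606666 -0.06040413  0.14189583] [ 3.14159178e+00 -7.90885950e-06 -1.46659242e+00] 52.5167 0.20706720713532487
```

Call:
step_arm(moves=[[[0,0,0,0,0,0.1,1],[0,0,0,0,0,0.09,1],[0,0,0,0,0,0,1],[0,0,0,0,0,0,1],[0,0,0,0,0,0,0.6]]])

```text
clock: 52.93
ee_pos: [0.6063, -0.0605, 0.1192]
eef_rot: [-3.142, -0.0, -1.466]
force: [-0.3, 0.2, 0.2]
grip_width: 0.23
gripper_force: 0.0
```

Call:
step_arm(moves=[[[0,0,0,0,0,0,0.6],[0,0,0,0,0,0,0.6],[0,0,0,0,0,0,0.6],[0,0,0,0,0,0,0.6],[0,0,0,0,0,-0.18,0.6]]])

```text
clock: 53.35
ee_pos: [0.603, -0.0604, 0.1367]
eef_rot: [3.132, 0.001, -1.468]
force: [-0.2, -0.3, -0.3]
grip_width: 0.4
gripper_force: 0.0
```

Call:
step_arm(moves=[[[0,0,0,0.241,0.132,0,0.6],[0,0,0,0.241,0.132,0,0.6],[0,0,0,0.241,0.132,0,0.6],[0,0,0,0.241,0.132,0,0.6],[0,0,0,0.241,0.132,0,0.6]]])

```text
clock: 53.77
ee_pos: [0.5417, -0.2137, 0.1411]
eef_rot: [-3.141, -0.0, -1.466]
force: [0.9, -0.5, 1.6]
grip_width: 0.402
gripper_force: 0.0
```

Call:
step_arm(moves=[[[0,0,0,0.241,0.132,0,0.6],[0,0,0,0.241,0.132,0,0.6],[0,0,0,0.241,0.132,0,0.6],[0,0,0,0.241,0.132,0,0.6],[0,0,0,0.241,0.132,0,0.6]]])

```text
clock: 54.18
ee_pos: [0.4778, -0.366, 0.1411]
eef_rot: [-3.141, -0.0, -1.467]
force: [0.6, -0.5, 0.3]
grip_width: 0.4
gripper_force: 0.0
```

Call:
step_arm(moves=[[[0,0,0,0.241,0.132,0,0.6],[0,0,0,0,0,0,0.6],[0,0,0,0,0,0,0.6],[0,0,0,0,0,0,0.6],[0,0,0,0,0,0,0.6]]])

```text
clock: 54.6
ee_pos: [0.4662, -0.3942, 0.1408]
eef_rot: [-3.141, 0.0, -1.466]
force: [-0.9, -0.1, -0.2]
grip_width: 0.401
gripper_force: 0.0
```

```bash
python3 -c "from h import *;blobs()"
```

```text
[ 0.4662 -0.3942  0.1408] [-3.141  0.    -1.466] 54.6 0.4005058622225294
461 [284. 209.] [ 465.2 -394.6] [16.9 17.4] 6.0
302 [291. 285.] [ 452.1 -328.6] [17.8 14.1] 6.9
```

Call:
step_arm(moves=[[[0,0,0,0,0.006,0.25,0.6],[0,0,0,0,0,0.25,0.6],[0,0,0,0,0,0.25,0.6],[0,0,0,0,0,0.2,0.6],[0,0,0,0,0,0.12,0.6]]])

```text
clock: 55.07
ee_pos: [0.4642, -0.393, 0.0095]
eef_rot: [3.138, 0.003, -1.465]
force: [0.2, 0.0, -0.6]
grip_width: 0.398
gripper_force: 0.0
```

Call:
step_arm(moves=[[[0,0,0,0,0,0,0.6],[0,0,0,0,0,0,1],[0,0,0,0,0,0,1],[0,0,0,0,0,0,1],[0,0,0,0,0,0,1]]])

```text
clock: 55.48
ee_pos: [0.4662, -0.3953, 0.014]
eef_rot: [-3.139, -0.002, -1.466]
force: [0.5, 1.3, 1.7]
grip_width: 0.204
gripper_force: 10.0
```

Call:
step_arm(moves=[[[0,0,0,0,0,0,1],[0,0,0,0,0,0,1],[0,0,0,0,0,-0.2,1],[0,0,0,0,0,-0.28,1],[0,0,0,0,0,-0.3,1]]])

```text
clock: 55.9
ee_pos: [0.4638, -0.3945, 0.1056]
eef_rot: [3.138, 0.002, -1.467]
force: [0.6, -0.5, 0.1]
grip_width: 0.202
gripper_force: 10.0
```

Call:
step_arm(moves=[[[0,0,0,0,0,-0.3,1],[0,0,0,-0.251,-0.127,0,1],[0,0,0,-0.251,-0.127,0,1],[0,0,0,-0.251,-0.127,0,1],[0,0,0,-0.251,-0.127,0,1]]])

```text
clock: 56.32
ee_pos: [0.5131, -0.2678, 0.1423]
eef_rot: [-3.141, 0.0, -1.468]
force: [0.4, -0.1, 0.1]
grip_width: 0.202
gripper_force: 10.0
```

Call:
step_arm(moves=[[[0,0,0,-0.251,-0.127,0,1],[0,0,0,-0.251,-0.127,0,1],[0,0,0,-0.251,-0.127,0,1],[0,0,0,-0.251,-0.127,0,1],[0,0,0,-0.251,-0.127,0,1]]])

```text
clock: 56.73
ee_pos: [0.5734, -0.1097, 0.142]
eef_rot: [3.142, 0.0, -1.467]
force: [0.4, -0.9, 0.1]
grip_width: 0.201
gripper_force: 10.0
```

Call:
step_arm(moves=[[[0,0,0,-0.251,-0.127,0,1],[0,0,0,-0.251,-0.127,0,1],[0,0,0,-0.251,-0.127,0,1],[0,0,0,-0.251,-0.127,0,1],[0,0,0,0,0,0,1]]])

```text
clock: 57.15
ee_pos: [0.6235, 0.0197, 0.1418]
eef_rot: [-3.139, 0.0, -1.461]
force: [1.2, 0.2, 0.3]
grip_width: 0.206
gripper_force: 10.0
```

Call:
step_arm(moves=[[[0,0,0,0,0,0,1],[0,0,0,0,0,0,1],[0,0,0,0,0,0,1],[0,0,0,0,0,0,1],[0,0,0,0,0,0,1]]])

```text
clock: 57.57
ee_pos: [0.6211, 0.0138, 0.1421]
eef_rot: [3.142, -0.0, -1.468]
force: [0.8, -0.6, 0.2]
grip_width: 0.206
gripper_force: 10.0
```

```bash
python3 - <<'E'
from h import *
for cam in ('side','top'):
    im,c=snap(cam)
    for n in ['lump1_c','lump2_c','lump3_c','lump4_c','glass4_mouth','glass3_mouth','glass2_mouth','glass1_mouth']: marks(n,cam,c,2)
o=arm.observe();print(o['ee_pos'],o['eef_rot'],o['clock'],o['grip_width'])
E
```

```text
lump3_c side 0.6 [ 0.451 -0.323  0.016] [384. 338.]
lump4_c side 0.52 [0.618 0.014 0.137] [320. 192.]
glass4_mouth side 0.63 [ 0.608 -0.16   0.097] [371. 237.]
glass3_mouth side 0.67 [ 0.602 -0.061  0.095] [337. 220.]
glass2_mouth side 0.93 [0.41  0.108 0.087] [234. 224.]
glass2_mouth side 0.82 [0.621 0.016 0.094] [319. 206.]
glass1_mouth side 0.61 [0.623 0.14  0.096] [287. 187.]
lump1_c top 0.38 [ 0.614 -0.159  0.023] [340. 164.]
lump2_c top 0.36 [ 0.614 -0.06   0.019] [308. 165.]
lump2_c top 0.31 [ 0.447 -0.027  0.074] [298. 218.]
lump3_c top 0.54 [ 0.453 -0.327  0.014] [394. 217.]
glass4_mouth top 0.88 [ 0.606 -0.165  0.096] [345. 163.]
glass4_mouth top 0.39 [0.623 0.014 0.099] [284. 158.]
glass3_mouth top 0.68 [ 0.608 -0.058  0.094] [309. 163.]
glass3_mouth top 0.2 [0.502 0.324 0.162] [173. 197.]
glass2_mouth top 0.65 [0.41  0.106 0.088] [253. 230.]
glass2_mouth top 0.58 [0.736 0.3   0.091] [188. 120.]
glass1_mouth top 0.48 [0.622 0.137 0.095] [242. 158.]
[0.62142269 0.01502171 0.14189082] [ 3.14151928e+00 -2.85180474e-05 -1.46658579e+00] 58.4667 0.20695478112165375
```

Call:
step_arm(moves=[[[0,0,0,0,0,0.1,1],[0,0,0,0,0,0.09,1],[0,0,0,0,0,0,1],[0,0,0,0,0,0,1],[0,0,0,0,0,0,0.6]]])

```text
clock: 58.88
ee_pos: [0.6217, 0.015, 0.1192]
eef_rot: [-3.142, -0.0, -1.466]
force: [0.2, -0.2, 0.1]
grip_width: 0.237
gripper_force: 0.0
```

Call:
step_arm(moves=[[[0,0,0,0,0,0,0.6],[0,0,0,0,0,0,0.6],[0,0,0,0,0,0,0.6],[0,0,0,0,0,0,0.6],[0,0,0,0,0,-0.18,0.6]]])

```text
clock: 59.3
ee_pos: [0.6185, 0.0147, 0.1367]
eef_rot: [3.132, 0.0, -1.468]
force: [0.5, -0.9, -0.9]
grip_width: 0.395
gripper_force: 0.0
```

Call:
step_arm(moves=[[[0,0,0,0.2444,0.1545,0,0.6],[0,0,0,0.2444,0.1545,0,0.6],[0,0,0,0.2444,0.1545,0,0.6],[0,0,0,0.2444,0.1545,0,0.6],[0,0,0,0.2444,0.1545,0,0.6]]])

```text
clock: 59.72
ee_pos: [0.5437, -0.1416, 0.1411]
eef_rot: [-3.141, -0.0, -1.466]
force: [0.1, -0.1, -0.5]
grip_width: 0.404
gripper_force: 0.0
```

Call:
step_arm(moves=[[[0,0,0,0.2444,0.1545,0,0.6],[0,0,0,0.2444,0.1545,0,0.6],[0,0,0,0.2444,0.1545,0,0.6],[0,0,0,0.2444,0.1545,0,0.6],[0,0,0,0.2444,0.1545,0,0.6]]])

```text
clock: 60.13
ee_pos: [0.4667, -0.2973, 0.1411]
eef_rot: [-3.141, -0.0, -1.466]
force: [1.3, -0.1, 0.5]
grip_width: 0.403
gripper_force: 0.0
```

Call:
step_arm(moves=[[[0,0,0,0.2444,0.1545,0,0.6],[0,0,0,0,0,0,0.6],[0,0,0,0,0,0,0.6],[0,0,0,0,0,0,0.6],[0,0,0,0,0,0,0.6]]])

```text
clock: 60.55
ee_pos: [0.4526, -0.3264, 0.1409]
eef_rot: [-3.141, -0.0, -1.466]
force: [-0.2, 0.7, -0.8]
grip_width: 0.4
gripper_force: 0.0
```

```bash
python3 -c "from h import *;blobs()"
```

```text
[ 0.4526 -0.3264  0.1409] [-3.141 -0.    -1.466] 60.55 0.3997928119577361
462 [283. 210.] [ 451.6 -326. ] [17.4 17.9] 14.8
```

Call:
step_arm(moves=[[[0,0,0,0,0.006,0.25,0.6],[0,0,0,0,0,0.25,0.6],[0,0,0,0,0,0.25,0.6],[0,0,0,0,0,0.2,0.6],[0,0,0,0,0,0.12,0.6]]])

```text
clock: 61.02
ee_pos: [0.4506, -0.3254, 0.0096]
eef_rot: [3.138, 0.002, -1.465]
force: [-0.6, 0.3, 0.0]
grip_width: 0.403
gripper_force: 0.0
```

Call:
step_arm(moves=[[[0,0,0,0,0,0,0.6],[0,0,0,0,0,0,1],[0,0,0,0,0,0,1],[0,0,0,0,0,0,1],[0,0,0,0,0,0,1]]])

```text
clock: 61.43
ee_pos: [0.4526, -0.3274, 0.0139]
eef_rot: [-3.139, -0.001, -1.466]
force: [0.0, 1.5, 2.0]
grip_width: 0.21
gripper_force: 9.9
```

Call:
step_arm(moves=[[[0,0,0,0,0,0,1],[0,0,0,0,0,0,1],[0,0,0,0,0,-0.2,1],[0,0,0,0,0,-0.28,1],[0,0,0,0,0,-0.3,1]]])

```text
clock: 61.85
ee_pos: [0.45, -0.3267, 0.1058]
eef_rot: [3.138, 0.002, -1.467]
force: [0.9, -0.8, 0.4]
grip_width: 0.205
gripper_force: 9.9
```

Call:
step_arm(moves=[[[0,0,0,0,0,-0.3,1],[0,0,0,-0.247,-0.121,0,1],[0,0,0,-0.247,-0.121,0,1],[0,0,0,-0.247,-0.121,0,1],[0,0,0,-0.247,-0.121,0,1]]])

```text
clock: 62.27
ee_pos: [0.4967, -0.2021, 0.1424]
eef_rot: [-3.141, 0.0, -1.468]
force: [0.1, -0.5, -0.7]
grip_width: 0.206
gripper_force: 9.9
```

Call:
step_arm(moves=[[[0,0,0,-0.247,-0.121,0,1],[0,0,0,-0.247,-0.121,0,1],[0,0,0,-0.247,-0.121,0,1],[0,0,0,-0.247,-0.121,0,1],[0,0,0,-0.247,-0.121,0,1]]])

```text
clock: 62.68
ee_pos: [0.5537, -0.0468, 0.142]
eef_rot: [3.142, 0.0, -1.467]
force: [0.5, -1.1, -0.5]
grip_width: 0.207
gripper_force: 9.9
```

Call:
step_arm(moves=[[[0,0,0,-0.247,-0.121,0,1],[0,0,0,-0.247,-0.121,0,1],[0,0,0,-0.247,-0.121,0,1],[0,0,0,-0.247,-0.121,0,1],[0,0,0,-0.247,-0.121,0,1]]])

```text
clock: 63.1
ee_pos: [0.6105, 0.1081, 0.1419]
eef_rot: [3.141, -0.0, -1.467]
force: [0.9, -1.4, 0.2]
grip_width: 0.205
gripper_force: 9.9
```

Call:
step_arm(moves=[[[0,0,0,-0.247,-0.121,0,1],[0,0,0,0,0,0,1],[0,0,0,0,0,0,1],[0,0,0,0,0,0,1],[0,0,0,0,0,0,1]]])

```text
clock: 63.52
ee_pos: [0.6212, 0.1365, 0.1418]
eef_rot: [3.141, -0.0, -1.468]
force: [0.8, 0.2, 0.4]
grip_width: 0.205
gripper_force: 9.9
```

```bash
python3 - <<'E'
from h import *
for cam in ('side','top'):
    im,c=snap(cam)
    for n in ['lump1_c','lump2_c','lump3_c','lump4_c','glass2_mouth','glass1_mouth']: marks(n,cam,c,2)
o=arm.observe();print(o['ee_pos'],o['eef_rot'],o['clock'],o['grip_width'])
E
```

```text
lump2_c side 0.46 [0.62  0.017 0.092] [318. 206.]
lump3_c side 0.57 [0.619 0.143 0.142] [286. 173.]
glass2_mouth side 0.79 [0.407 0.105 0.086] [234. 225.]
glass2_mouth side 0.67 [0.503 0.329 0.162] [211. 156.]
glass1_mouth side 0.62 [ 0.605 -0.059  0.095] [337. 220.]
glass1_mouth side 0.6 [0.622 0.138 0.096] [287. 187.]
lump1_c top 0.57 [ 0.613 -0.16   0.022] [341. 165.]
lump2_c top 0.41 [ 0.61  -0.058  0.02 ] [307. 166.]
lump2_c top 0.28 [ 0.611 -0.163  0.023] [341. 166.]
lump3_c top 0.44 [ 0.614 -0.163  0.023] [341. 165.]
lump4_c top 0.61 [0.619 0.019 0.017] [283. 163.]
lump4_c top 0.28 [ 0.504 -0.363 -0.   ] [404. 201.]
glass2_mouth top 0.75 [0.624 0.014 0.099] [284. 157.]
glass2_mouth top 0.7 [0.411 0.11  0.086] [251. 230.]
glass1_mouth top 0.66 [0.623 0.016 0.098] [284. 157.]
glass1_mouth top 0.41 [0.622 0.14  0.095] [241. 158.]
[0.62183453 0.13772522 0.14190656] [-3.14157669e+00  1.36516958e-06 -1.46662271e+00] 64.2167 0.20937058818066237
```

Release into glass 1, rise clear, and check everything.

Call:
step_arm(moves=[[[0,0,0,0,0,0.1,1],[0,0,0,0,0,0.09,1],[0,0,0,0,0,0,1],[0,0,0,0,0,0,1],[0,0,0,0,0,0,0.6]]])

```text
clock: 64.63
ee_pos: [0.6221, 0.1377, 0.1192]
eef_rot: [-3.141, -0.0, -1.466]
force: [0.1, 0.5, 0.3]
grip_width: 0.237
gripper_force: 0.0
```

Call:
step_arm(moves=[[[0,0,0,0,0,0,0.6],[0,0,0,0,0,0,0.6],[0,0,0,0,0,0,0.6],[0,0,0,0,0,0,0.6],[0,0,0,0,0,-0.18,0.6]]])

```text
clock: 65.05
ee_pos: [0.619, 0.1368, 0.1366]
eef_rot: [3.132, -0.002, -1.468]
force: [-0.3, -0.0, -1.4]
grip_width: 0.394
gripper_force: 0.0
```

Call:
step_arm(moves=[[[0,0,0,0,0,-0.3,0.6],[0,0,0,0,0,-0.3,0.6],[0,0,0,0,0,-0.3,0.6],[0,0,0,0,0,-0.3,0.6],[0,0,0,0,0,-0.3,0.6]]])

```text
clock: 65.47
ee_pos: [0.6215, 0.1375, 0.323]
eef_rot: [-3.141, 0.0, -1.467]
force: [0.2, 0.2, -0.4]
grip_width: 0.397
gripper_force: 0.0
```

Call:
step_arm(moves=[[[0,0,0,0,0,0,0.6],[0,0,0,0,0,0,0.6],[0,0,0,0,0,0,0.6],[0,0,0,0,0,0,0.6],[0,0,0,0,0,0,0.6]]])

```text
clock: 65.88
ee_pos: [0.6213, 0.1375, 0.3188]
eef_rot: [3.138, -0.001, -1.467]
force: [-0.6, 0.0, -0.4]
grip_width: 0.402
gripper_force: 0.0
```

```bash
python3 - <<'E'
from h import *
ims=[]
for cam in ('side','top'):
    im,c=snap(cam); ims.append(im)
    for n in ['lump1_c','lump2_c','lump3_c','lump4_c','lever_tip','thermo_head','stand_rim','glass1_mouth']: marks(n,cam,c,2)
cv2.imwrite('pics/f.png',np.vstack([cv2.resize(ims[0][110:290,150:420],(600,400)),cv2.resize(ims[1][130:230,120:370],(600,200))]))
o=arm.observe();print(o['ee_pos'],o['clock'])
E
```

```text
lump2_c side 0.6 [ 0.495 -0.014  0.064] [293. 239.]
lump4_c side 0.71 [ 0.444 -0.024  0.074] [280. 247.]
lever_tip side 0.78 [0.508 0.437 0.2  ] [190. 132.]
thermo_head side 0.67 [0.507 0.435 0.198] [190. 133.]
stand_rim side 0.59 [ 0.448 -0.024  0.071] [281. 247.]
stand_rim side 0.46 [ 0.444 -0.022  0.074] [280. 246.]
glass1_mouth side 0.78 [0.623 0.138 0.098] [288. 187.]
glass1_mouth side 0.46 [0.437 0.215 0.   ] [220. 229.]
lump1_c top 0.39 [ 0.613 -0.161  0.021] [341. 165.]
lump2_c top 0.36 [ 0.611 -0.062  0.019] [309. 166.]
lump3_c top 0.37 [0.622 0.13  0.022] [247. 162.]
lump4_c top 0.42 [0.622 0.018 0.017] [283. 162.]
thermo_head top 0.59 [ 0.453 -0.025  0.09 ] [298. 216.]
stand_rim top 0.33 [0.623 0.015 0.1  ] [284. 157.]
glass1_mouth top 0.59 [0.625 0.139 0.094] [242. 157.]
[0.62180979 0.13768664 0.32073365] 66.7833
```

View pics/f.png

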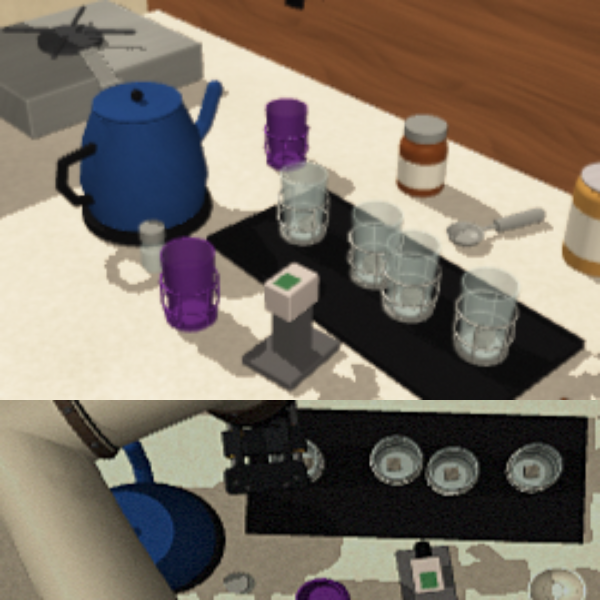

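The lid is shut, the thermometer is back in its stand, and each of the four glasses is upright with one lump inside. I hand the job in.

```bash
python3 -c "
from bench import arm
print(arm.close_job())"
```

```text
the job is handed in; nothing more can be done
None
```

The job is handed in with no verdict shown. The last images show the lid shut, the thermometer back in its stand and one lump in each of the four upright glasses. The aims at the kettle and all four glasses were each held over two seconds, but only glass 3's aim could not be confirmed by camera.

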